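# Dry out the fogged ball cameras

### The job

The four ball cameras on the bench have fogged up. Take the orange cap off each one that still wears one and lay it flat in a compartment of the sloped cap rack, one to a compartment, and lower each bare camera gently, never dropping it, into a well of the grey drying box so that it stands upright on the floor, one to a well. Only when all of them are in and all caps are racked, press the green start button fully down and let go, and leave the other things on the bench where they are.

Things in the scene. Friction and masses are not known exactly. Their poses are not given: they have to be found in the camera images.
- cam0: ball camera: white ball 60 mm across, its centre 34 mm up, on a flat black foot 54 mm across, 8 mm high; black lens neck on top, 32 mm across, bare from 60 to 85 mm up (85 mm tall in all); 140-235 g, weight low. Stands upright on the blue mat, capped or bare. Origin: centre of the underside, z up through the neck
- cap0: loose orange hollow lens cap, 44 mm across, 18 mm high (5 mm top, skirt 38 mm inside, 13 mm deep); starts sitting loosely on the neck of cam0, open side down, lower edge 72 mm above the mat; lifts straight off. May be absent: then cam0 is bare from the start. Origin: its centre, 9 mm above its lower edge either way up, z towards its closed top
- cam1: ball camera: white ball 60 mm across, its centre 34 mm up, on a flat black foot 54 mm across, 8 mm high; black lens neck on top, 32 mm across, bare from 60 to 85 mm up (85 mm tall in all); 140-235 g, weight low. Stands upright on the blue mat, capped or bare. Origin: centre of the underside, z up through the neck
- cap1: loose orange hollow lens cap, 44 mm across, 18 mm high (5 mm top, skirt 38 mm inside, 13 mm deep); starts sitting loosely on the neck of cam1, open side down, lower edge 72 mm above the mat; lifts straight off. May be absent: then cam1 is bare from the start. Origin: its centre, 9 mm above its lower edge either way up, z towards its closed top
- cam2: ball camera: white ball 60 mm across, its centre 34 mm up, on a flat black foot 54 mm across, 8 mm high; black lens neck on top, 32 mm across, bare from 60 to 85 mm up (85 mm tall in all); 140-235 g, weight low. Stands upright on the blue mat, capped or bare. Origin: centre of the underside, z up through the neck
- cap2: loose orange hollow lens cap, 44 mm across, 18 mm high (5 mm top, skirt 38 mm inside, 13 mm deep); starts sitting loosely on the neck of cam2, open side down, lower edge 72 mm above the mat; lifts straight off. May be absent: then cam2 is bare from the start. Origin: its centre, 9 mm above its lower edge either way up, z towards its closed top
- cam3: ball camera: white ball 60 mm across, its centre 34 mm up, on a flat black foot 54 mm across, 8 mm high; black lens neck on top, 32 mm across, bare from 60 to 85 mm up (85 mm tall in all); 140-235 g, weight low. Stands upright on the blue mat, capped or bare. Origin: centre of the underside, z up through the neck
- cap3: loose orange hollow lens cap, 44 mm across, 18 mm high (5 mm top, skirt 38 mm inside, 13 mm deep); starts sitting loosely on the neck of cam3, open side down, lower edge 72 mm above the mat; lifts straight off. May be absent: then cam3 is bare from the start. Origin: its centre, 9 mm above its lower edge either way up, z towards its closed top
- dryer: fixed grey open-topped box, 198 x 198 mm, 106 mm high, divided 2 x 2 into square wells 90 x 90 mm inside, 100 mm deep (walls, floor 6 mm); against its -x side a control box 60 (x) x 130 (y) x 50 mm high with the green start button on top. Origin: centre of the underside of the four-well part; x away from the control box, z up; turned up to 0.25 rad
- well0 (a point): centre of the inner floor of one well (-48, +48 mm from the dryer's origin in its own x, y), 6 mm above the table; rim 100 mm above this point; axes as the dryer's (well walls run along x and y)
- well1 (a point): centre of the inner floor of one well (-48, -48 mm from the dryer's origin in its own x, y), 6 mm above the table; rim 100 mm above this point; axes as the dryer's (well walls run along x and y)
- well2 (a point): centre of the inner floor of one well (+48, +48 mm from the dryer's origin in its own x, y), 6 mm above the table; rim 100 mm above this point; axes as the dryer's (well walls run along x and y)
- well3 (a point): centre of the inner floor of one well (+48, -48 mm from the dryer's origin in its own x, y), 6 mm above the table; rim 100 mm above this point; axes as the dryer's (well walls run along x and y)
- start (a joint): travel of the green start button: 0 up, about 0.006 m fully down; a spring returns it, fully down takes about 5 N
- start_top (a point): centre of the top face of the green start button, 32 mm across, pressed straight down
- tray: cap rack: fixed aluminium tray, 72 (x) x 245 (y) mm, tilted 0.2 rad, its -x edge (towards the robot) lower, its middle 40 mm above the table; four compartments in a row, 64 (x) x 55 (y) mm, with lips and dividers 5 mm high. Origin: middle of its upper face (the compartment floor), x up the slope, z normal to the floor; compartment centres at y = -90, -30, +30, +90 mm
- cleaner: bystander: clear cleaner bottle with red cap, 60 mm across, 150 mm tall; origin at the centre of its underside
- fluxjar: bystander: amber jar, 56 mm across, 60 mm tall; origin at the centre of its underside
- tape: bystander: yellow tape roll lying flat, 90 mm across, 20 mm high; origin at the centre of its underside
- driver: bystander: screwdriver lying on the bench; origin at the centre of its underside
- brush: bystander: brush lying on the bench; origin at the centre of its underside
- spool: bystander: steel-coloured solder spool, 60 mm across, 40 mm tall; origin at the centre of its underside
There are look-alikes about, which are no part of the job. What is shaped like the cap1 but black or white is not meant. What is shaped like the cap0 but yellow is not meant.

How it is judged:
On the way, in this order (a step that is already met when the one before it is completed fails the run):
1. all cameras stand upright in the wells and all caps lie flat in the rack, at rest, with the start button not yet pressed (x of cam0 in the frame of dryer between -0.093 and 0.093 m and y of cam0 in the frame of dryer between -0.093 and 0.093 m and z of cam0 in the frame of dryer between 0 and 0.014 m and angle between each of cam0, cam1, cam2, cam3's own z axis and vertical below 0.2 rad and x of cam1 in the frame of dryer between -0.093 and 0.093 m and y of cam1 in the frame of dryer between -0.093 and 0.093 m and z of cam1 in the frame of dryer between 0 and 0.014 m and x of cam2 in the frame of dryer between -0.093 and 0.093 m and y of cam2 in the frame of dryer between -0.093 and 0.093 m and z of cam2 in the frame of dryer between 0 and 0.014 m and x of cam3 in the frame of dryer between -0.093 and 0.093 m and y of cam3 in the frame of dryer between -0.093 and 0.093 m and z of cam3 in the frame of dryer between 0 and 0.014 m and x of cap0 in the frame of tray between -0.03 and 0.03 m and y of cap0 in the frame of tray between -0.115 and 0.115 m and z of cap0 in the frame of tray between 0.005 and 0.013 m and angle between the z axis of each of cap0, cap1, cap2, cap3 and the z axis of tray, either way round below 0.12 rad and x of cap1 in the frame of tray between -0.03 and 0.03 m and y of cap1 in the frame of tray between -0.115 and 0.115 m and z of cap1 in the frame of tray between 0.005 and 0.013 m and x of cap2 in the frame of tray between -0.03 and 0.03 m and y of cap2 in the frame of tray between -0.115 and 0.115 m and z of cap2 in the frame of tray between 0.005 and 0.013 m and x of cap3 in the frame of tray between -0.03 and 0.03 m and y of cap3 in the frame of tray between -0.115 and 0.115 m and z of cap3 in the frame of tray between 0.005 and 0.013 m and linear speed of each of cam0, cam1, cam2, cam3, cap0, cap1, cap2, cap3 below 0.02 m/s and value of joint start below 0.001 m), for 0.2 s.
2. the start button is pressed down (at least 4 mm) (value of joint start above 0.004 m), for 0.05 s.
At the end, for the whole second after the job is handed in: every camera stands in a well of the dryer on its floor (underside less than 8 mm above it), upright within 0.2 rad; every cap present lies flat (within 0.12 rad, either way up) on the floor of a compartment of the rack; all at rest (under 0.02 m/s), the start button released (x of cam0 in the frame of dryer between -0.093 and 0.093 m and y of cam0 in the frame of dryer between -0.093 and 0.093 m and z of cam0 in the frame of dryer between 0 and 0.014 m and angle between each of cam0, cam1, cam2, cam3's own z axis and vertical below 0.2 rad and x of cam1 in the frame of dryer between -0.093 and 0.093 m and y of cam1 in the frame of dryer between -0.093 and 0.093 m and z of cam1 in the frame of dryer between 0 and 0.014 m and x of cam2 in the frame of dryer between -0.093 and 0.093 m and y of cam2 in the frame of dryer between -0.093 and 0.093 m and z of cam2 in the frame of dryer between 0 and 0.014 m and x of cam3 in the frame of dryer between -0.093 and 0.093 m and y of cam3 in the frame of dryer between -0.093 and 0.093 m and z of cam3 in the frame of dryer between 0 and 0.014 m and x of cap0 in the frame of tray between -0.03 and 0.03 m and y of cap0 in the frame of tray between -0.115 and 0.115 m and z of cap0 in the frame of tray between 0.005 and 0.013 m and angle between the z axis of each of cap0, cap1, cap2, cap3 and the z axis of tray, either way round below 0.12 rad and x of cap1 in the frame of tray between -0.03 and 0.03 m and y of cap1 in the frame of tray between -0.115 and 0.115 m and z of cap1 in the frame of tray between 0.005 and 0.013 m and x of cap2 in the frame of tray between -0.03 and 0.03 m and y of cap2 in the frame of tray between -0.115 and 0.115 m and z of cap2 in the frame of tray between 0.005 and 0.013 m and x of cap3 in the frame of tray between -0.03 and 0.03 m and y of cap3 in the frame of tray between -0.115 and 0.115 m and z of cap3 in the frame of tray between 0.005 and 0.013 m and linear speed of each of cam0, cam1, cam2, cam3, cap0, cap1, cap2, cap3 below 0.02 m/s and value of joint start below 0.002 m); the robot touches nothing.
It fails at once if a camera pressed hard (over 25 N) against the drying box while gripped or pushed by the fingers ((contact force between the fingers and cam0 above 10 N and contact force between cam0 and dryer above 25 N) or (contact force between the fingers and cam1 above 10 N and contact force between cam1 and dryer above 25 N) or (contact force between the fingers and cam2 above 10 N and contact force between cam2 and dryer above 25 N) or (contact force between the fingers and cam3 above 10 N and contact force between cam3 and dryer above 25 N)).
It fails at once if a camera dropped into a well (falling freely at over 0.45 m/s while more than 8 mm above the floor of a well: a drop of about 18 mm or more) ((x of cam0 in the frame of dryer between -0.099 and 0.099 m and y of cam0 in the frame of dryer between -0.099 and 0.099 m and z of cam0 in the frame of dryer between 0.014 and 0.13 m and contact force between the fingers and cam0 below 0.05 N and linear speed of cam0 above 0.45 m/s) or (x of cam1 in the frame of dryer between -0.099 and 0.099 m and y of cam1 in the frame of dryer between -0.099 and 0.099 m and z of cam1 in the frame of dryer between 0.014 and 0.13 m and contact force between the fingers and cam1 below 0.05 N and linear speed of cam1 above 0.45 m/s) or (x of cam2 in the frame of dryer between -0.099 and 0.099 m and y of cam2 in the frame of dryer between -0.099 and 0.099 m and z of cam2 in the frame of dryer between 0.014 and 0.13 m and contact force between the fingers and cam2 below 0.05 N and linear speed of cam2 above 0.45 m/s) or (x of cam3 in the frame of dryer between -0.099 and 0.099 m and y of cam3 in the frame of dryer between -0.099 and 0.099 m and z of cam3 in the frame of dryer between 0.014 and 0.13 m and contact force between the fingers and cam3 below 0.05 N and linear speed of cam3 above 0.45 m/s)).
It fails at once if a bystander moved by more than 30 mm (distance of any of cleaner, fluxjar, tape, driver, brush, spool from where it was at the start of the episode above 0.03 m).
It fails at once if the start button pressed while a camera is still outside the drying box or a cap outside the rack (value of joint start above 0.003 m and ((x of cam0 in the frame of dryer above 0.1 m or x of cam0 in the frame of dryer below -0.1 m or y of cam0 in the frame of dryer above 0.1 m or y of cam0 in the frame of dryer below -0.1 m or x of cap0 in the frame of tray above 0.04 m or x of cap0 in the frame of tray below -0.04 m or y of cap0 in the frame of tray above 0.125 m or y of cap0 in the frame of tray below -0.125 m) or (x of cam1 in the frame of dryer above 0.1 m or x of cam1 in the frame of dryer below -0.1 m or y of cam1 in the frame of dryer above 0.1 m or y of cam1 in the frame of dryer below -0.1 m or x of cap1 in the frame of tray above 0.04 m or x of cap1 in the frame of tray below -0.04 m or y of cap1 in the frame of tray above 0.125 m or y of cap1 in the frame of tray below -0.125 m) or (x of cam2 in the frame of dryer above 0.1 m or x of cam2 in the frame of dryer below -0.1 m or y of cam2 in the frame of dryer above 0.1 m or y of cam2 in the frame of dryer below -0.1 m or x of cap2 in the frame of tray above 0.04 m or x of cap2 in the frame of tray below -0.04 m or y of cap2 in the frame of tray above 0.125 m or y of cap2 in the frame of tray below -0.125 m) or (x of cam3 in the frame of dryer above 0.1 m or x of cam3 in the frame of dryer below -0.1 m or y of cam3 in the frame of dryer above 0.1 m or y of cam3 in the frame of dryer below -0.1 m or x of cap3 in the frame of tray above 0.04 m or x of cap3 in the frame of tray below -0.04 m or y of cap3 in the frame of tray above 0.125 m or y of cap3 in the frame of tray below -0.125 m))).
Of cap0, cap1, cap2, cap3 only 2 to 4 are there at a start; the rules pass over those that are not, and their reading is None.
At some moment in a run one of cam0, cam1, cam2, cam3 may be knocked a few centimetres aside while the robot is not near it.
It also fails if it takes over 210 s, if anything falls off the work surface, if the arm or the gripper's body presses on something with over 40 N, if the wrist force passes 120 N, or if a joint passes its speed limit or range.

### The arm

A 6-joint arm with a two-finger parallel gripper is mounted at the origin on the work surface. World frame = base frame: x ahead of the robot, y to its left, z up, the work surface at z = 0. Lengths are in m, angles in rad, forces in N, time in s.
With the tool pointing down it reaches from about 0.35 to 0.775 m from the base axis. Payload 7.3 kg.
Tool frame: the origin (TCP) lies at the very end of the fingers, on their centre line; the grasp point (between the pads) lies robot.pinch_z behind it (robot.pinch_z is the distance from the TCP to the grasp point, in m); z points along the fingers, y is the line along which they close (so a half turn about z gives the same grasp; the last joint's range is limited). The gripper opens to 92 mm and grips with 3 to 60 N. Pads are 19 mm wide; open, the fingers measure 130 mm over their backs; the gripper's body (75 mm by 190 mm) begins 47 mm behind the grasp point.
Start: joints at [-1.341, 0.342, 1.524, -0, 1.275, -0.146], TCP at [0.193, -0.488, 0.227] pointing down, gripper open.
Joint ranges: [-2.53, 2.53], [-0.77, 2.02], [0.04, 2.7], [-1, 4.14], [0.28, 2.66], [-3.11, 3.11]. Speed limits (rad/s): [2.57, 2.57, 3.14, 3.14, 3.14, 3.14].

### API

Orientations are given as a unit quaternion [w, x, y, z].
In Python, from station import robot gives the robot as it stands.
- The arm moves only by the shell command python3 -m creep 'ROWS' [OPENING]. ROWS is text: rows parted by semicolons, each of 4 numbers parted by spaces: the shift along the tool's x, y, z in m, then the turn about the tool's z in degrees. In form: tx ty tz turn; .... A call has 1 to 10 rows; each row shifts and turns the commanded pose from where the row before left it, along the tool's axes as they then stand; what a row does not reach is not made up. A row lasts 1/8 s, in which the tool goes at most 62.5 mm and 10.7 degrees, less where a joint would pass 70% of its speed; a pose out of reach is approached as far as the arm can. A call with a gripper value outside its range is refused whole. OPENING is the opening, from 0 (shut) to 1 (fully open), set as the call begins (- or left out, the last holds). The fingers move at their own pace and stop on an object; the grip force is fixed at half the most. Time passes only in rows, so rows that do not move let the fingers close. It gives the time, the measured TCP pose, the force, the opening and the grip force at its end, in the units of the state.
- robot.state(): the state, without advancing time (a new reading comes with each control period).
- robot.snapshot(name): name is "side" or "top"; returns a dict with "frame" (420x560x3 uint8, red, green, blue), "intrinsics" (3x3 intrinsics, pixels), "rvec" (rotation vector, rad) and "tvec" (3), from world to camera coordinates, as OpenCV has them. Camera axes: x right, y down, z forward; pixel columns grow to the right and rows downward; lengths in m; the calibration is good to about 2 mm. A picture is of the moment at which its call begins. There is no depth.
- robot.hand_in(): hands the job in; it is judged then, once.
Trained networks look in a picture, given as the dict that the camera call returned (one of the last four; its "shot" number tells which), for a name from the list of things; names that differ only in an ending like _2 or _b are one class to them, and where a whole thing is asked for, a point or a joint stands for the part that bears it (a point fixed in the world has none). Each returns a list of dicts, best first, with "p" (0 to 1); they miss things now and then, are a little off and sometimes report something else, mostly with a low value. They report only what shows in the picture. A call takes as long as a camera call. They do not tell look-alikes from the thing itself.
- robot.outline_of(picture, label): "region" (420x560 bool, what is visible of it).
- robot.spot_point(picture, label): "at" ([x, y, z] in m, in world coordinates, good to about 4 mm: a listed point, or the origin of a listed thing).
The state is a dict: "clock": time; "joint_pos": joint angles; "joint_vel": joint speeds; "joint_efforts": joint torques, N m; "tool_pos": TCP position; "tool_rot": TCP orientation; "ft_force": force on the tool from outside, world axes, zero at the start; "torque": the same for the moment, N m; "finger_gap": finger opening in m; "finger_force": force on a finger pad.
Only numpy, scipy, OpenCV 4.12 (cv2) and the standard library are available. Lean on these libraries where they do the work, as an engineer would, in place of code of your own. Each camera call takes 0.05 s, during which the arm holds its last target. There are 200 camera calls.

## Working session

There is one attempt and no reset: what is moved stays moved. The work goes in short steps, Python scripts to look and compute and a shell command to move; the robot and the scene stay as the last step left them, time stands still between calls to the robot, and variables do not carry over. Pictures are saved under pics/ and viewed, at most 14 in all, crops included, and the job is handed in when it is done.

```bash
ls; mkdir -p pics
cat > h.py <<'E'
import numpy as np, cv2
from station import robot
def P(s):
    R=cv2.Rodrigues(np.array(s["rvec"],float))[0]; return R,np.array(s["tvec"],float).ravel(),np.array(s["intrinsics"],float)
def proj(s,X):
    R,t,K=P(s); return cv2.projectPoints(np.array(X,float).reshape(-1,3),R,t,K,None)[0].reshape(-1,2)
def ray(s,uv,z):
    R,t,K=P(s); d=R.T@np.linalg.inv(K)@np.array([uv[0],uv[1],1.]); c=-R.T@t
    return c+d*(z-c[2])/d[2]
def tri(s1,u1,s2,u2):
    M=[P(s)[2]@np.c_[P(s)[0],P(s)[1]] for s in (s1,s2)]
    X=cv2.triangulatePoints(M[0],M[1],np.array(u1,float).reshape(2,1),np.array(u2,float).reshape(2,1)).ravel(); return X[:3]/X[3]
def save(s,n): cv2.imwrite(f"pics/{n}.png",s["frame"][:,:,::-1])
E
python3 - <<'E'
from h import *
np.set_printoptions(precision=4,suppress=True)
print(robot.pinch_z, robot.state())
a=robot.snapshot("top"); b=robot.snapshot("side"); save(a,"top0"); save(b,"side0")
for l in ["cam0","cap0","dryer","well0","well1","well2","well3","start_top","tray","cleaner","fluxjar","tape","driver","brush","spool"]:
    for n,s in (("top",a),("side",b)):
        print(l,n,[(round(d["p"],2),np.round(d["at"],3)) for d in robot.spot_point(s,l)])
E
```

```text
pics
0.0188 {'clock': 0.0, 'joint_pos': array([-1.341 ,  0.3427,  1.525 , -0.    ,  1.2754, -0.146 ]), 'joint_vel': array([ 0.0016,  0.0003, -0.0011, -0.0003, -0.0017, -0.001 ]), 'joint_efforts': array([ -0.002 , -43.1248, -24.4218,   0.0717,   0.056 ,  -0.0001]), 'tool_pos': array([ 0.1926, -0.488 ,  0.2261]), 'tool_rot': array([-0.0008,  0.9824,  0.1868, -0.    ]), 'ft_force': array([-0.2158, -0.5501,  0.2732]), 'torque': array([-0.0259,  0.0482,  0.004 ]), 'finger_force': 0.0, 'finger_gap': 0.09161037176199333}
cam0 top [(0.58, array([ 0.481, -0.47 , -0.004])), (0.56, array([ 0.435, -0.02 ,  0.001])), (0.55, array([ 0.44,  0.23, -0.  ])), (0.53, array([ 0.524,  0.107, -0.003])), (0.49, array([ 0.448,  0.354, -0.004])), (0.49, array([0.639, 0.044, 0.038]))]
cam0 side [(0.89, array([ 0.524,  0.106, -0.007])), (0.84, array([0.442, 0.231, 0.002])), (0.83, array([0.447, 0.356, 0.001])), (0.8, array([ 0.435, -0.022, -0.   ]))]
cap0 top [(0.65, array([0.448, 0.352, 0.084])), (0.59, array([0.54 , 0.277, 0.011])), (0.54, array([0.533, 0.009, 0.007])), (0.51, array([0.438, 0.233, 0.082])), 
[... 2363 characters left out ...]
0.442,  0.228, -0.001]))]
fluxjar side [(0.85, array([ 0.716,  0.264, -0.   ])), (0.45, array([ 0.524,  0.108, -0.001]))]
tape top [(0.62, array([ 0.594, -0.308,  0.006])), (0.61, array([ 0.654,  0.361, -0.004])), (0.44, array([ 0.758, -0.09 , -0.002]))]
tape side [(0.57, array([0.655, 0.358, 0.003]))]
driver top [(0.59, array([0.387, 0.498, 0.004]))]
driver side [(0.83, array([ 0.388,  0.498, -0.002])), (0.67, array([ 0.497, -0.289,  0.006])), (0.6, array([ 0.656,  0.361, -0.002]))]
brush top [(0.63, array([ 0.778,  0.08 , -0.002])), (0.43, array([ 0.483, -0.472, -0.002]))]
brush side [(0.79, array([ 0.774,  0.077, -0.006]))]
spool top [(0.67, array([ 0.484, -0.471, -0.002]))]
spool side []
```

View pics/top0.png

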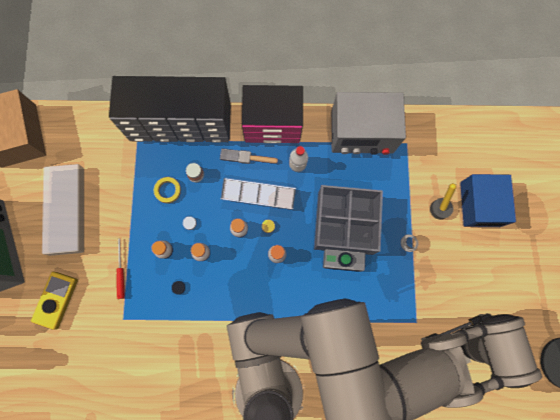

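View pics/side0.png

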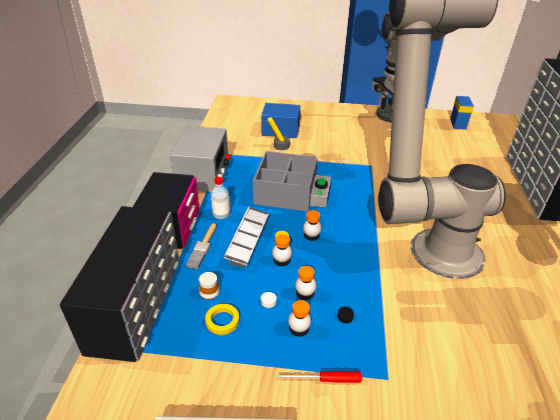

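Both views show four orange-capped cameras: top px (161,249), (199,252), (238,227), (277,254). The rack is at (258,193), the dryer at (349,217) and the button at (345,259). Look-alikes: white (189,223), yellow (268,226), black (178,287). Next I'll refine the caps from both views, then the yaws of the rack and dryer.

```bash
cat >> h.py <<'E'
from scipy.optimize import least_squares
th=np.linspace(0,2*np.pi,24)
def orange(s):
    hsv=cv2.cvtColor(s["frame"],cv2.COLOR_RGB2HSV); m=cv2.inRange(hsv,(5,170,110),(16,255,255))
    n,l,st,c=cv2.connectedComponentsWithStats(m); return [(c[i],st[i,4]) for i in range(1,n) if st[i,4]>25]
def capc(s,X):
    v=np.array([[X[0]+.022*np.cos(t),X[1]+.022*np.sin(t),X[2]+z] for t in th for z in (-.009,.009)])
    M=cv2.moments(cv2.convexHull(proj(s,v).astype(np.float32))); return np.array([M["m10"],M["m01"]])/M["m00"]
def caps(a,b,guess):
    oa,ob=orange(a),orange(b); out=[]
    for g in guess:
        g=np.array(g,float); r=[]; d=[]
        for s,o in ((a,oa),(b,ob)):
            p=capc(s,g); c=min(o,key=lambda q:np.hypot(*(q[0]-p)))[0]; r.append((s,c)); d.append(np.hypot(*(c-p)))
        f=least_squares(lambda X:np.concatenate([capc(s,X)-c for s,c in r]),g,diff_step=1e-3,x_scale=.1)
        out.append((f.x.round(4),np.round(d,1),round(f.cost,2)))
    return out
E
python3 - <<'E'
from h import *
np.set_printoptions(precision=4,suppress=True)
a=robot.snapshot("top"); b=robot.snapshot("side")
for o in caps(a,b,[(.435,-.021,.081),(.524,.107,.081),(.441,.231,.081),(.448,.355,.081)]): print(*o)
for l,z in (("tray",.042),("dryer",.1)):
    m=robot.outline_of(a,l)[0]["region"].astype(np.uint8)
    c=max(cv2.findContours(m,0,cv2.CHAIN_APPROX_NONE)[0],key=cv2.contourArea).reshape(-1,2)
    W=np.array([ray(a,p,z)[:2] for p in c]); print(l,cv2.minAreaRect((W*1000).astype(np.float32)))
W=[[d["at"] for d in robot.spot_point(s,"well0")] for s in (a,b)]
pts=[(-48,48),(-48,-48),(48,48),(48,-48)]
def res(q):
    c,s=np.cos(q[2]),np.sin(q[2]); w=np.array([[q[0]+(c*x-s*y)/1e3,q[1]+(s*x+c*y)/1e3] for x,y in pts])
    return np.concatenate([w[np.argmin(np.hypot(*(w-p[:2]).T))]-p[:2] for v in W for p in v])
f=least_squares(res,[.55,-.25,-.1],loss="soft_l1",f_scale=.005); print("dryer",f.x,np.abs(f.fun).max())
for l in ("start_top","tray","cleaner","cam0"):
    for s in (a,b): print(l,[(round(d["p"],2),d["at"].round(4)) for d in robot.spot_point(s,l)])
E
```

```text
[ 0.4368 -0.0207  0.082 ] [0.7 0.5] 0.01
[0.4767 0.2173 0.1615] [47.4  4. ] 191.79
[0.442  0.2349 0.0683] [0.5 4.2] 0.07
[0.4472 0.3605 0.0664] [0.6 5.4] 0.12
tray ((523.5330810546875, -252.25428771972656), (219.03541564941406, 278.74481201171875), 85.29600524902344)
dryer ((512.6915283203125, -243.4642791748047), (207.8569793701172, 269.0906677246094), 85.29615020751953)
dryer [ 0.5471 -0.2494 -0.0823] 0.5491215028425138Traceback (most recent call last):
  File "<stdin>", line 16, in <module>
AttributeError: 'list' object has no attribute 'round'. Did you mean: 'count'?
```

```bash
sed -i 's/(5,170,110),(16,255,255)/(4,150,60),(19,255,255)/' h.py
python3 - <<'E'
from h import *
np.set_printoptions(precision=4,suppress=True)
a=robot.snapshot("top"); b=robot.snapshot("side")
for s in (a,b): print([(c.round(0),n) for c,n in orange(s)])
for o in caps(a,b,[(.435,-.021,.081),(.524,.107,.081),(.441,.231,.081),(.448,.355,.081)]): print(*o)
p=proj(a,[.638,.044,.04])[0].astype(int)
for d in robot.outline_of(a,"tray"):
    m=d["region"].astype(np.uint8)
    if not m[p[1],p[0]]: continue
    c=max(cv2.findContours(m,0,cv2.CHAIN_APPROX_NONE)[0],key=cv2.contourArea).reshape(-1,2)
    W=np.array([ray(a,p,.042)[:2] for p in c]); print(cv2.minAreaRect((W*1000).astype(np.float32)))
for l in ("start_top","tray","cleaner"):
    for s in (a,b): print(l,[(round(d["p"],2),np.round(d["at"],4)) for d in robot.spot_point(s,l)[:1]])
# zoom
s=b["frame"][200:350,180:380]; cv2.imwrite("pics/z1.png",cv2.resize(s,(800,600),interpolation=cv2.INTER_CUBIC)[:,:,::-1])
E
```

```text
[(array([237., 225.]), np.int32(126)), (array([159., 248.]), np.int32(142)), (array([198., 250.]), np.int32(130)), (array([277., 252.]), np.int32(133))]
[(array([374., 141.]), np.int32(673)), (array([503., 129.]), np.int32(465)), (array([444., 124.]), np.int32(70)), (array([233., 147.]), np.int32(30)), (array([384., 152.]), np.int32(41)), (array([514., 187.]), np.int32(45)), (array([524., 204.]), np.int32(58)), (array([514., 212.]), np.int32(34)), (array([313., 217.]), np.int32(147)), (array([379., 221.]), np.int32(62)), (array([427., 225.]), np.int32(45)), (array([536., 243.]), np.int32(727)), (array([554., 238.]), np.int32(85)), (array([282., 241.]), np.int32(168)), (array([411., 260.]), np.int32(47)), (array([306., 273.]), np.int32(204)), (array([209., 290.]), np.int32(100)), (array([462., 300.]), np.int32(59)), (array([534., 299.]), np.int32(35)), (array([301., 309.]), np.int32(250)), (array([532., 370.]), np.int32(1151)), (array([110., 361.]), np.int32(40)), (array([339., 382.]), np.int32(91)), (array([232., 411.]), np.int32(1032))]
[ 0.4367 -0.0207  0.0809] [0.6 0.4] 0.01
[0.5214 0.1077 0.0806] [0.6 1.1] 0.05
[0.4409 0.2313 0.0819] [0.2 0.2] 0.01
[0.4459 0.3566 0.0821] [0.9 0.8] 0.0
((637.5015869140625, 47.50837707519531), (251.42881774902344, 77.61873626708984), 82.59673309326172)
start_top [(0.4, array([ 0.4182, -0.246 ,  0.0732]))]
start_top [(0.63, array([ 0.5893, -0.3048,  0.0115]))]
tray [(0.73, array([0.6403, 0.0435, 0.0439]))]
tray [(0.74, array([ 0.7116,  0.2611, -0.0021]))]
cleaner [(0.54, array([ 0.7559, -0.0944, -0.0001]))]
cleaner [(0.78, array([ 0.7585, -0.0878,  0.001 ]))]
```

View pics/z1.png

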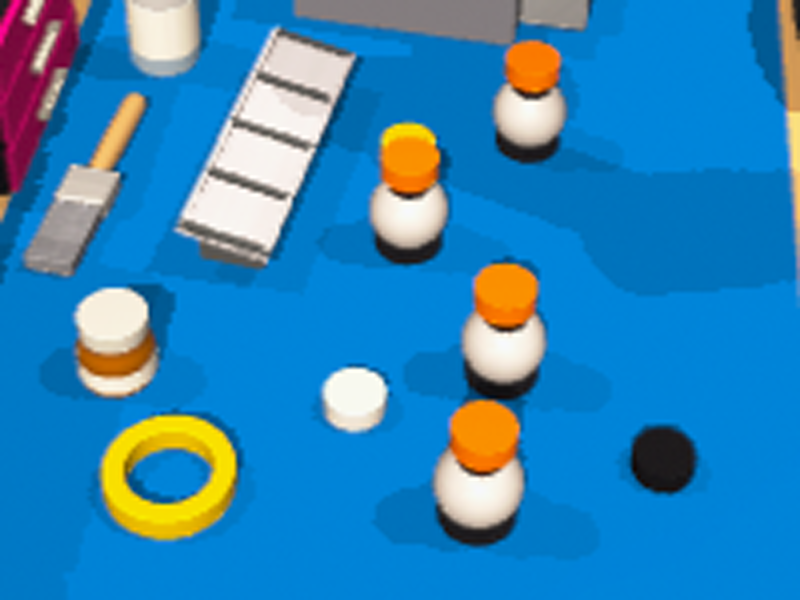

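The crop shows all four orange caps seated, with measured centres 81–82 mm up. The yellow one sits behind the cap at crop px (409,160). Now turn the tool so it closes along the rack's slope.

```bash
cat >> h.py <<'E'
from scipy.spatial.transform import Rotation as Ro
def go(*T):
    s=robot.state(); q=s["tool_rot"]; R=Ro.from_quat([q[1],q[2],q[3],q[0]]).as_matrix(); p=np.array(s["tool_pos"])
    print("t",round(s["clock"],2),"tcp",p.round(4),"yaw",round(np.degrees(np.arctan2(R[1,0],R[0,0])),1),"gap",round(s["finger_gap"],4),"ff",round(s["finger_force"],1),"F",np.round(s["ft_force"],1))
    for t in T:
        d=R.T@(np.array(t)-p)*1000; print(t,"tool mm",d.round(1)); p=np.array(t)
E
python3 -m creep '0 0 0 -10.2;0 0 0 -10.2;0 0 0 -10.2;0 0 0 -10.2;0 0 0 -10.2;0 0 0 -10.2;0 0 0 -0.3;0 0 0 0' 1
python3 -c "
from h import *
go((.4367,-.0207,.18),(.4367,-.0207,.078))"
```

```text
clock: 3.4
tool_pos: [0.1927, -0.4883, 0.2267]
tool_rot: [-0.0, 0.75, 0.662, 0.0]
ft_force: [0.0, -0.9, -0.4]
finger_gap: 0.0918
finger_force: 0.0
t 3.4 tcp [ 0.1927 -0.4883  0.2267] yaw 82.8 gap 0.0918 ff 0.0 F [ 0.  -0.9 -0.4]
(0.4367, -0.0207, 0.18) tool mm [494.4 183.8  46.7]
(0.4367, -0.0207, 0.078) tool mm [ -0.  -0. 102.]
```

```bash
python3 -m creep '0.025 0.01 0 0;0.045 0.017 0 0;0.045 0.017 0 0;0.045 0.017 0 0;0.045 0.017 0 0;0.045 0.017 0 0;0.045 0.017 0 0;0.045 0.017 0 0;0.045 0.017 0 0;0.045 0.017 0 0' >/dev/null
python3 -m creep '0.035 0.011 0.01 0;0.025 0.008 0.02 0;0.004 0.002 0.017 0;0 0 0 0;0 0 0 0' >/dev/null
python3 -c "
from h import *
go((.4367,-.0207,.078))
a=robot.snapshot('top'); b=robot.snapshot('side')
for o in caps(a,b,[(.4367,-.0207,.081),(.5214,.1077,.081),(.4409,.2313,.081),(.4459,.3566,.081)]): print(*o)"
```

```text
t 5.28 tcp [ 0.4355 -0.0207  0.1803] yaw 83.0 gap 0.0921 ff 0.0 F [0.5 0.4 0. ]
(0.4367, -0.0207, 0.078) tool mm [  0.2   1.1 102.3]
[0.4683 0.1008 0.1859] [47.7  0.1] 137.43
[0.5213 0.1075 0.0807] [0.2 0.2] 0.03
[0.4408 0.2314 0.082 ] [0.1 0.2] 0.0
[0.4459 0.3566 0.0821] [0.1 0.3] 0.0
```

```bash
python3 -m creep '0 0.001 0.03 0;0 0 0.03 0;0 0 0.025 0;0 0 0.012 0;0 0 0.005 0;0 0 0 0'
python3 -m creep '0 0 0 0;0 0 0 0;0 0 0 0;0 0 0 0;0 0 0 0;0 0 0 0' 0.3
python3 -m creep '0 0 -0.005 0;0 0 -0.015 0;0 0 -0.03 0;0 0 -0.03 0;0 0 -0.03 0;0 0 -0.01 0;0 0 0 0'
python3 - <<'E'
from h import *
b=robot.snapshot("side"); cv2.imwrite("pics/z2.png",cv2.resize(b["frame"][120:300,220:420],(720,600))[:,:,::-1])
go((.617,-.0426,.18),(.617,-.0426,.052))
E
```

```text
clock: 6.12
tool_pos: [0.4366, -0.0206, 0.0781]
tool_rot: [0.0, 0.749, 0.663, 0.0]
ft_force: [1.0, 0.3, -0.2]
finger_gap: 0.0916
finger_force: 0.0
clock: 6.88
tool_pos: [0.4363, -0.0205, 0.0777]
tool_rot: [0.0, 0.749, 0.663, -0.0]
ft_force: [-0.5, 0.6, 0.1]
finger_gap: 0.0429
finger_force: 30.0
clock: 7.75
tool_pos: [0.4363, -0.0205, 0.1977]
tool_rot: [0.0, 0.749, 0.663, 0.0]
ft_force: [0.3, 0.2, -1.3]
finger_gap: 0.0422
finger_force: 30.0
t 7.8 tcp [ 0.4359 -0.0204  0.197 ] yaw 83.0 gap 0.0428 ff 30.0 F [-0.8  0.9 -0.6]
(0.617, -0.0426, 0.18) tool mm [-1.000e-01  1.825e+02  1.690e+01]
(0.617, -0.0426, 0.052) tool mm [0.00e+00 1.00e-01 1.28e+02]
```

View pics/z2.png

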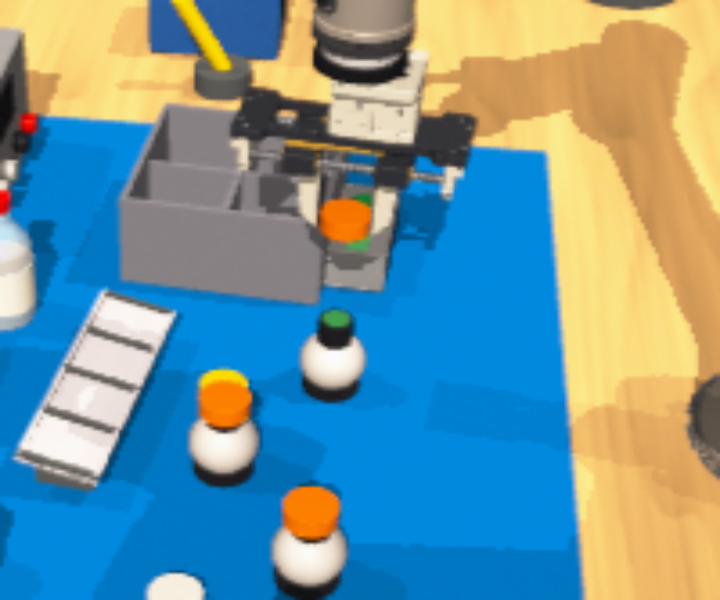

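Cap 0 is held (crop px 345,220) and its camera (333,355) stands bare and upright. Now moving to the rack's nearest compartment.

```bash
python3 -m creep '0 0.015 0 0;0 0.03 0 0;0 0.04 0 0;0 0.04 0 0;0 0.03 0 0;0 0.018 0.007 0;0 0.009 0.01 0;0 0 0.02 0;0 0 0.03 0;0 0 0.03 0' >/dev/null
python3 -m creep '0 0 0.025 0;0 0 0.012 0;0 0 0.006 0;0 0 0 0;0 0 0.003 0;0 0 0.002 0;0 0 0 0'
python3 -c "
from h import *
go((.617,-.0426,.05))"
```

```text
clock: 9.93
tool_pos: [0.6169, -0.0426, 0.0528]
tool_rot: [0.0, 0.749, 0.663, 0.0]
ft_force: [0.2, -0.9, -0.9]
finger_gap: 0.0427
finger_force: 30.0
t 9.93 tcp [ 0.6169 -0.0426  0.0528] yaw 83.0 gap 0.0427 ff 30.0 F [ 0.2 -0.9 -0.9]
(0.617, -0.0426, 0.05) tool mm [-0.   0.1  2.8]
```

```bash
python3 -m creep '0 0 0.001 0;0 0 0.001 0;0 0 0.001 0;0 0 0 0'; python3 -m creep '0 0 0 0;0 0 0 0;0 0 0 0;0 0 0 0' 0.54
python3 -m creep '0 0 -0.005 0;0 0 -0.015 0;0 0 -0.03 0;0 0 -0.03 0;0 0 -0.04 0;0 -0.03 -0.02 0;0 -0.03 0 0;0 -0.04 0 0;0 -0.04 0 0;0 -0.04 0 0'
python3 - <<'E'
from h import *
b=robot.snapshot("side");a=robot.snapshot("top"); cv2.imwrite("pics/z3.png",np.hstack([cv2.resize(s["frame"][y:y+100,x:x+100],(400,400),interpolation=cv2.INTER_CUBIC) for s,y,x in ((b,190,205),(a,150,210))])[:,:,::-1])
for o in caps(a,b,[(.617,-.043,.05),(.5214,.1077,.081),(.4409,.2313,.081),(.4459,.3566,.081)]): print(*o)
print([[(round(d["p"],2),np.round(d["at"],3)) for d in robot.spot_point(s,"cam0")] for s in(a,b)])
go((.5214,.1077,.18),(.5214,.1077,.078))
E
```

```text
clock: 10.42
tool_pos: [0.6169, -0.0426, 0.0496]
tool_rot: [-0.0, 0.749, 0.663, -0.0]
ft_force: [-0.7, -0.8, -0.2]
finger_gap: 0.0428
finger_force: 30.0
clock: 10.92
tool_pos: [0.617, -0.0426, 0.0497]
tool_rot: [0.0, 0.749, 0.663, 0.0]
ft_force: [0.0, 0.3, -0.3]
finger_gap: 0.0495
finger_force: 0.0
clock: 12.18
tool_pos: [0.4372, -0.0206, 0.1908]
tool_rot: [0.001, 0.749, 0.663, 0.001]
ft_force: [-0.2, -0.4, 0.5]
finger_gap: 0.0498
finger_force: 0.0
[ 0.6147 -0.0419  0.0488] [0.8 0.9] 0.0
[0.5214 0.1074 0.0807] [0.2 0.2] 0.04
[0.4408 0.2314 0.082 ] [0.1 0.2] 0.0
[0.4459 0.3565 0.0819] [0.1 0.3] 0.0
[[(0.52, array([ 0.52 ,  0.108, -0.003])), (0.51, array([ 0.446,  0.352, -0.002])), (0.46, array([0.442, 0.232, 0.001]))], [(0.96, array([ 0.446,  0.356, -0.002])), (0.96, array([ 0.434, -0.021, -0.001])), (0.86, array([ 0.523,  0.108, -0.001]))]]
t 12.38 tcp [ 0.4387 -0.0208  0.1911] yaw 83.0 gap 0.0498 ff 0.0 F [ 0.5 -0.  -0.5]
(0.5214, 0.1077, 0.18) tool mm [137.6  66.4  11.2]
(0.5214, 0.1077, 0.078) tool mm [  0.   -0.3 102. ]
```

View pics/z3.png

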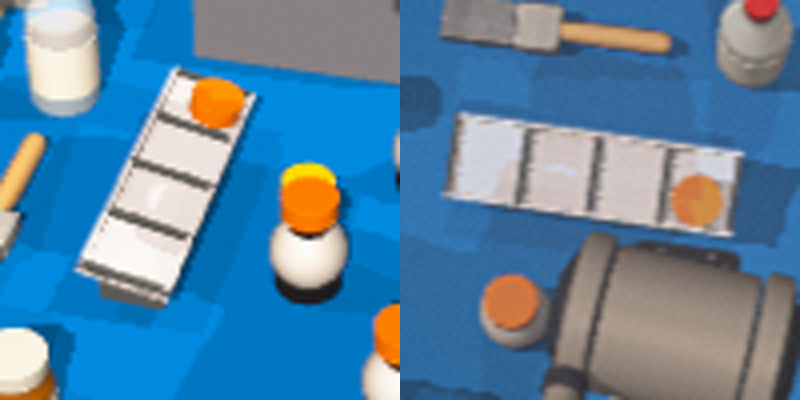

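Cap 0 lies inside its compartment (left crop 217,103, right crop 697,200), measured 49 mm up, which is flat on the floor. Now camera A: grip the neck.

```bash
python3 -m creep '0 -0.002 0 0;0 0 0 0;0 0 0.03 0;0 0 0.03 0;0 0 0.03 0;0 0 0.02 0;0 0 0.012 0;0 0 0.005 0;0 0 0 0' 0.9
python3 -m creep '0 0 0 0;0 0 0 0;0 0 0 0;0 0 0 0;0 0 0 0;0 0 0 0' 0.2
python3 -m creep '0 0 -0.005 0;0 0 -0.015 0;0 0 -0.03 0;0 0 -0.03 0;0 0 -0.03 0;0 0 -0.03 0;0 0 0 0'
python3 - <<'E'
from h import *
go((.593,-.301,.203),(.593,-.301,.1))
E
```

```text
clock: 13.5
tool_pos: [0.4366, -0.0205, 0.0628]
tool_rot: [0.0, 0.749, 0.663, 0.0]
ft_force: [0.3, 1.1, 0.3]
finger_gap: 0.0829
finger_force: 0.0
clock: 14.25
tool_pos: [0.4364, -0.0205, 0.0627]
tool_rot: [0.0, 0.749, 0.663, 0.0]
ft_force: [1.0, 0.1, 0.2]
finger_gap: 0.0312
finger_force: 30.0
clock: 15.12
tool_pos: [0.4373, -0.0207, 0.2045]
tool_rot: [0.002, 0.749, 0.663, 0.001]
ft_force: [1.0, 0.5, -2.2]
finger_gap: 0.0312
finger_force: 30.0
t 15.12 tcp [ 0.4373 -0.0207  0.2045] yaw 83.0 gap 0.0312 ff 30.0 F [ 1.   0.5 -2.2]
(0.593, -0.301, 0.203) tool mm [-259.4  188.5    2.5]
(0.593, -0.301, 0.1) tool mm [ 1.00e-01 -5.00e-01  1.03e+02]
```

```bash
python3 -m creep '-0.014 0.01 0 0;-0.03 0.022 0 0;-0.04 0.029 0 0;-0.045 0.033 0 0;-0.045 0.033 0 0;-0.04 0.029 0 0;-0.028 0.02 0 0;-0.013 0.009 0 0;-0.004 0.003 0 0;0 0 0 0'
python3 -m creep '0 0 0 0;0 0 0 0;0 0 0 0'>/dev/null
python3 - <<'E'
from h import *
go((.593,-.301,.203),(.593,-.301,.069))
a=robot.snapshot("top"); b=robot.snapshot("side"); cv2.imwrite("pics/z4.png",np.hstack([cv2.resize(s["frame"][y:y+100,x:x+100],(400,400),interpolation=cv2.INTER_CUBIC) for s,y,x in ((b,120,240),(a,165,300))])[:,:,::-1])
E
```

```text
clock: 16.38
tool_pos: [0.591, -0.3005, 0.2012]
tool_rot: [-0.001, 0.749, 0.663, -0.0]
ft_force: [-1.3, 0.6, -2.8]
finger_gap: 0.0313
finger_force: 30.0
t 16.75 tcp [ 0.5915 -0.3     0.2031] yaw 83.1 gap 0.0313 ff 30.0 F [ 0.6 -1.  -2.1]
(0.593, -0.301, 0.203) tool mm [-0.9  1.6  0.1]
(0.593, -0.301, 0.069) tool mm [ 0.00e+00 -1.00e-01  1.34e+02]
```

View pics/z4.png

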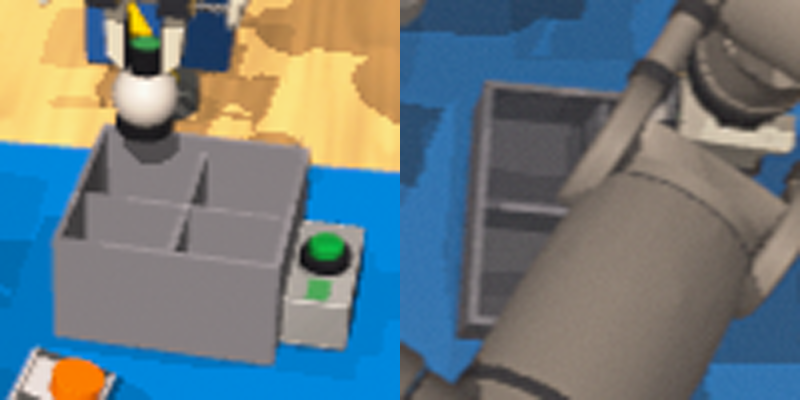

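The camera hangs upright over the far-right well (left crop 145,95; foot above the well opening). Lowering.

```bash
python3 -m creep '-0.001 0.001 0.01 0;0 0 0.02 0;0 0 0.02 0;0 0 0.02 0;0 0 0.02 0;0 0 0.015 0;0 0 0.01 0;0 0 0.008 0;0 0 0.005 0;0 0 0 0'
python3 -m creep '0 0 0.002 0;0 0 0.001 0;0 0 0.001 0;0 0 0 0'
```

```text
clock: 18.1
tool_pos: [0.5923, -0.3015, 0.0747]
tool_rot: [0.0, 0.749, 0.663, -0.0]
ft_force: [0.6, 0.2, -1.9]
finger_gap: 0.0313
finger_force: 30.0
clock: 18.6
tool_pos: [0.5923, -0.3015, 0.0707]
tool_rot: [-0.0, 0.749, 0.663, -0.0]
ft_force: [0.9, 1.1, -0.1]
finger_gap: 0.0315
finger_force: 30.0
```

```bash
python3 -m creep '0 0 0.001 0;0 0 0 0;0 0 0 0'; python3 -m creep '0 0 0 0;0 0 0 0;0 0 0 0;0 0 0 0' 0.43
python3 -m creep '0 0 -0.005 0;0 0 -0.015 0;0 0 -0.025 0;0 0 -0.03 0;0 0 -0.03 0;0 0 -0.02 0;0 0 0 0'
python3 - <<'E'
from h import *
a=robot.snapshot("top"); b=robot.snapshot("side")
for o in caps(a,b,[(.617,-.043,.05),(.5214,.1077,.081),(.4409,.2313,.081),(.4459,.3566,.081)]): print(*o)
print([(round(d["p"],2),np.round(d["at"],3)) for d in robot.spot_point(b,"cam0")])
go((.5214,.1077,.18),(.5214,.1077,.078))
E
```

```text
clock: 18.98
tool_pos: [0.5923, -0.3015, 0.0697]
tool_rot: [0.0, 0.749, 0.663, -0.0]
ft_force: [0.5, 0.5, -1.0]
finger_gap: 0.0311
finger_force: 30.0
clock: 19.48
tool_pos: [0.5924, -0.3015, 0.0698]
tool_rot: [0.0, 0.749, 0.663, -0.0]
ft_force: [-0.3, -0.0, 1.1]
finger_gap: 0.0394
finger_force: 0.0
clock: 20.35
tool_pos: [0.5933, -0.302, 0.1978]
tool_rot: [0.003, 0.749, 0.663, 0.001]
ft_force: [0.7, 0.3, -0.1]
finger_gap: 0.0396
finger_force: 0.0
[ 0.6148 -0.0422  0.0484] [0.8 0.9] 0.0
[0.5214 0.1075 0.0803] [0.2 0.3] 0.05
[0.4408 0.2311 0.0816] [0.1 0.2] 0.01
[0.4387 0.3403 0.0824] [5.3 6. ] 0.0
[(0.83, array([ 0.524,  0.106, -0.003])), (0.78, array([0.442, 0.34 , 0.   ])), (0.73, array([0.442, 0.232, 0.002])), (0.53, array([ 0.591, -0.3  ,  0.003]))]
t 20.5 tcp [ 0.5919 -0.3012  0.1939] yaw 83.0 gap 0.0397 ff 0.0 F [ 0.7  0.7 -0.6]
(0.5214, 0.1077, 0.18) tool mm [ 397.3 -119.6   14.3]
(0.5214, 0.1077, 0.078) tool mm [-1.00e-01  1.00e-01  1.02e+02]
```

Camera D was knocked to (0.439, 0.340), as the task warned; camera A is in its well. Next is cap B.

```bash
python3 -m creep '0.015 -0.005 0 0;0.03 -0.009 0 0;0.04 -0.012 0 0;0.045 -0.0135 0 0;0.045 -0.0135 0 0;0.045 -0.0135 0 0;0.045 -0.0135 0 0;0.045 -0.0135 0 0;0.04 -0.012 0 0;0.03 -0.009 0 0' 1 >/dev/null
python3 -m creep '0.014 -0.004 0 0;0.004 -0.001 0.01 0;0 0 0.02 0;0 0 0.03 0;0 0 0.02 0;0 0 0.01 0;0 0 0 0;0 0 0 0'
python3 - <<'E'
from h import *
go((.5214,.1075,.0775))
E
```

```text
clock: 22.75
tool_pos: [0.5225, 0.1078, 0.1054]
tool_rot: [0.0, 0.749, 0.663, 0.0]
ft_force: [0.7, -0.0, -0.6]
finger_gap: 0.0921
finger_force: 0.0
t 22.75 tcp [0.5225 0.1078 0.1054] yaw 83.0 gap 0.0921 ff 0.0 F [ 0.7 -0.  -0.6]
(0.5214, 0.1075, 0.0775) tool mm [-0.5 -1.1 27.9]
```

```bash
python3 -m creep '0 -0.001 0.012 0;0 0 0.01 0;0 0 0.0055 0;0 0 0 0' >/dev/null
python3 -m creep '0 0 0 0;0 0 0 0;0 0 0 0;0 0 0 0;0 0 0 0;0 0 0 0' 0.3
python3 -m creep '0 0 -0.005 0;0 0 -0.015 0;0 0 -0.03 0;0 0 -0.03 0;0 0 -0.02 0;0 0 0 0;0 0 0 0'
python3 - <<'E'
from h import *
go((.625,.017,.178),(.625,.017,.0495))
a=robot.snapshot("top"); b=robot.snapshot("side")
for o in caps(a,b,[(.617,-.043,.05),(.4409,.2313,.081),(.4409,.3403,.081)]): print(*o)
print([(round(d["p"],2),np.round(d["at"],3)) for d in robot.spot_point(b,"cam0")])
E
```

```text
clock: 24.0
tool_pos: [0.5211, 0.1082, 0.0772]
tool_rot: [0.0, 0.749, 0.663, 0.0]
ft_force: [-0.3, -0.2, 0.5]
finger_gap: 0.0435
finger_force: 30.0
clock: 24.88
tool_pos: [0.5206, 0.1082, 0.1768]
tool_rot: [-0.0, 0.749, 0.663, -0.0]
ft_force: [0.2, 1.0, -1.1]
finger_gap: 0.0434
finger_force: 30.0
t 24.88 tcp [0.5206 0.1082 0.1768] yaw 83.0 gap 0.0434 ff 30.0 F [ 0.2  1.  -1.1]
(0.625, 0.017, 0.178) tool mm [-77.8 114.7  -1.2]
(0.625, 0.017, 0.0495) tool mm [0.000e+00 1.000e-01 1.285e+02]
[ 0.6149 -0.0422  0.0484] [0.7 0.9] 0.0
[0.4353 0.3178 0.1718] [34.4  0.2] 3.88
[0.4386 0.3403 0.0825] [0.6 1. ] 0.0
[(0.97, array([0.522, 0.108, 0.001])), (0.79, array([0.439, 0.339, 0.002])), (0.53, array([0.438, 0.234, 0.   ]))]
```

```bash
python3 -m creep '-0.01 0.015 0 0;-0.02 0.03 0 0;-0.02 0.03 0 0;-0.018 0.025 0 0;-0.008 0.012 0 0;-0.0015 0.003 0.005 0;0 0 0.02 0;0 0 0.03 0;0 0 0.03 0;0 0 0.02 0'>/dev/null
python3 -m creep '0 0 0.012 0;0 0 0.006 0;0 0 0.002 0;0 0 0.001 0;0 0 0 0;0 0 0 0'
python3 -c "
from h import *
go((.625,.017,.0495))"
```

```text
clock: 27.02
tool_pos: [0.626, 0.0173, 0.0516]
tool_rot: [0.0, 0.749, 0.663, 0.0]
ft_force: [0.1, 0.2, -1.3]
finger_gap: 0.0436
finger_force: 30.0
t 27.02 tcp [0.626  0.0173 0.0516] yaw 83.0 gap 0.0436 ff 30.0 F [ 0.1  0.2 -1.3]
(0.625, 0.017, 0.0495) tool mm [-0.4 -0.9  2.1]
```

```bash
python3 -m creep '0 -0.001 0.001 0;0 0 0.001 0;0 0 0 0;0 0 0 0'; python3 -m creep '0 0 0 0;0 0 0 0;0 0 0 0;0 0 0 0' 0.54
python3 -m creep '0 0 -0.005 0;0 0 -0.015 0;0 0 -0.03 0;0 0 -0.03 0;0 0 -0.04 0;0.015 -0.02 0 0;0.02 -0.03 0 0;0.02 -0.03 0 0;0.015 -0.024 0 0;0.0075 -0.0105 0 0'>/dev/null
python3 -m creep '0 0 0 0;0 0 0 0;0 0 0 0' 0.9 >/dev/null
python3 - <<'E'
from h import *
a=robot.snapshot("top"); b=robot.snapshot("side")
for o in caps(a,b,[(.617,-.043,.05),(.625,.017,.05),(.4409,.2313,.081),(.4385,.3403,.081)]): print(*o)
print([(round(d["p"],2),np.round(d["at"],3)) for d in robot.spot_point(b,"cam0")])
go((.521,.108,.063))
E
```

```text
clock: 27.52
tool_pos: [0.6248, 0.0174, 0.0492]
tool_rot: [0.0, 0.749, 0.663, -0.0]
ft_force: [-0.2, -0.4, 0.2]
finger_gap: 0.0428
finger_force: 30.0
clock: 28.02
tool_pos: [0.6248, 0.0174, 0.0492]
tool_rot: [0.0, 0.749, 0.663, -0.0]
ft_force: [-0.2, 0.5, -0.1]
finger_gap: 0.0495
finger_force: 0.0
[ 0.6234 -0.0427  0.0211] [0.8 6.8] 0.34
[0.6166 0.0172 0.0729] [0.4 5.9] 0.23
[0.4353 0.3178 0.1717] [34.3  0.2] 3.8
[0.4386 0.3402 0.0824] [0.2 0.4] 0.01
[(0.78, array([0.442, 0.234, 0.002])), (0.57, array([0.442, 0.344, 0.001])), (0.43, array([0.442, 0.23 , 0.083]))]
t 29.8 tcp [0.5208 0.1079 0.169 ] yaw 83.0 gap 0.0818 ff 0.0 F [ 0.4 -0.4 -0.4]
(0.521, 0.108, 0.063) tool mm [  0.2   0.2 106. ]
```

```bash
python3 -m creep '0 0 0.02 0;0 0 0.03 0;0 0 0.025 0;0 0 0.018 0;0 0 0.009 0;0 0 0.004 0;0 0 0 0'
python3 -m creep '0 0 0 0;0 0 0 0;0 0 0 0;0 0 0 0;0 0 0 0;0 0 0 0' 0.2
python3 -m creep '0 0 -0.005 0;0 0 -0.015 0;0 0 -0.03 0;0 0 -0.03 0;0 0 -0.03 0;0 0 -0.03 0;0 0 0 0'
python3 - <<'E'
from h import *
a=robot.snapshot("top"); b=robot.snapshot("side")
cv2.imwrite("pics/z5.png",np.hstack([cv2.resize(b["frame"][y:y+h,x:x+h],(400,400),interpolation=cv2.INTER_CUBIC) for y,x,h in ((140,230,150),(190,205,100))])[:,:,::-1])
go((.6007,-.2053,.203),(.6007,-.2053,.0707))
E
```

```text
clock: 30.68
tool_pos: [0.5208, 0.1082, 0.0635]
tool_rot: [0.0, 0.749, 0.663, 0.0]
ft_force: [-0.3, 0.4, 0.8]
finger_gap: 0.0825
finger_force: 0.0
clock: 31.42
tool_pos: [0.5207, 0.1082, 0.0632]
tool_rot: [0.0, 0.749, 0.663, 0.0]
ft_force: [0.8, -0.3, 0.5]
finger_gap: 0.0314
finger_force: 30.0
clock: 32.3
tool_pos: [0.5218, 0.1084, 0.2062]
tool_rot: [0.002, 0.749, 0.663, 0.002]
ft_force: [0.2, 0.2, -3.3]
finger_gap: 0.0314
finger_force: 30.0
t 32.4 tcp [0.5201 0.1082 0.2029] yaw 83.0 gap 0.0313 ff 30.0 F [-0.5  0.7 -3.2]
(0.6007, -0.2053, 0.203) tool mm [-3.014e+02  1.181e+02 -1.000e-01]
(0.6007, -0.2053, 0.0707) tool mm [  0.    0.  132.3]
```

View pics/z5.png

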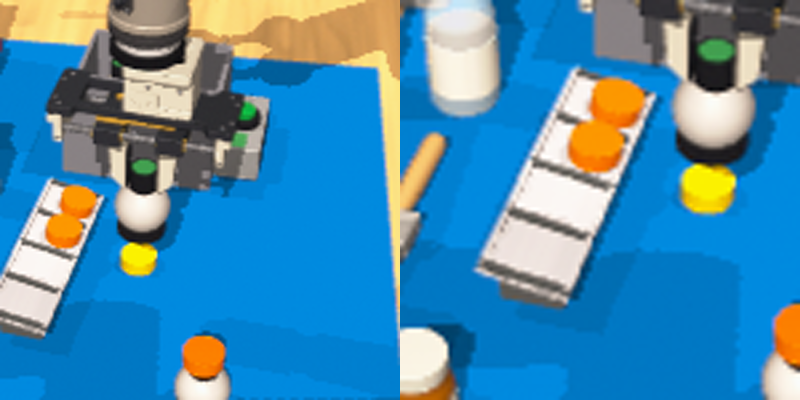

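Both caps lie in separate rack compartments (right crop 617,103 and 596,145). Camera B is held upright.

```bash
python3 -m creep '-0.015 0.006 0 0;-0.03 0.012 0 0;-0.04 0.016 0 0;-0.045 0.0175 0 0;-0.045 0.0175 0 0;-0.045 0.0175 0 0;-0.04 0.0155 0 0;-0.025 0.01 0 0;-0.012 0.0045 0 0;-0.0045 0.0015 0 0'>/dev/null
python3 -m creep '0 0 0 0;0 0 0 0;0 0 0.01 0;0 0 0.02 0;0 0 0 0'
python3 -c "
from h import *
go((.6007,-.2053,.0707))"
```

```text
clock: 34.28
tool_pos: [0.6, -0.2043, 0.1711]
tool_rot: [-0.002, 0.749, 0.663, -0.001]
ft_force: [-0.3, -0.0, -2.9]
finger_gap: 0.0314
finger_force: 30.0
t 34.27 tcp [ 0.6    -0.2043  0.1711] yaw 83.1 gap 0.0314 ff 30.0 F [-0.3 -0.  -2.9]
(0.6007, -0.2053, 0.0707) tool mm [ -1.    1.3 100.4]
```

```bash
python3 -m creep '-0.001 0.001 0.015 0;0 0 0.02 0;0 0 0.02 0;0 0 0.015 0;0 0 0.012 0;0 0 0.008 0;0 0 0.005 0;0 0 0.002 0;0 0 0.001 0;0 0 0 0'
python3 -m creep '0 0 0.001 0;0 0 0.001 0;0 0 0 0'; python3 -m creep '0 0 0 0;0 0 0 0;0 0 0 0;0 0 0 0' 0.43
python3 -m creep '0 0 -0.005 0;0 0 -0.015 0;0 0 -0.025 0;0 0 -0.03 0;0 0 -0.03 0;0 0 -0.02 0;0 0 0 0'
python3 - <<'E'
from h import *
a=robot.snapshot("top"); b=robot.snapshot("side")
for o in caps(a,b,[(.4409,.2313,.081),(.4385,.3403,.081)]): print(*o)
print([(round(d["p"],2),np.round(d["at"],3)) for d in robot.spot_point(b,"cam0")])
go((.4408,.2313,.178),(.4408,.2313,.078))
E
```

```text
clock: 35.52
tool_pos: [0.6021, -0.2065, 0.0755]
tool_rot: [0.0, 0.749, 0.663, 0.0]
ft_force: [0.3, 0.8, -2.3]
finger_gap: 0.0314
finger_force: 30.0
clock: 35.9
tool_pos: [0.6019, -0.2064, 0.0731]
tool_rot: [-0.0, 0.749, 0.663, -0.0]
ft_force: [0.5, -0.1, -2.9]
finger_gap: 0.0317
finger_force: 30.0
clock: 36.4
tool_pos: [0.602, -0.2065, 0.0734]
tool_rot: [0.0, 0.749, 0.663, 0.0]
ft_force: [0.1, 0.5, 0.0]
finger_gap: 0.0395
finger_force: 0.0
clock: 37.28
tool_pos: [0.6029, -0.2069, 0.2011]
tool_rot: [0.002, 0.749, 0.663, 0.001]
ft_force: [-0.6, -0.5, -0.9]
finger_gap: 0.0396
finger_force: 0.0
[0.4407 0.2313 0.0818] [0.  0.2] 0.0
[0.4387 0.3403 0.0824] [0.2 0.3] 0.0
[(0.65, array([0.44 , 0.341, 0.002])), (0.48, array([ 0.59 , -0.3  ,  0.005]))]
t 37.42 tcp [ 0.6015 -0.2062  0.1974] yaw 83.0 gap 0.0397 ff 0.0 F [-0.5 -0.1 -1.1]
(0.4408, 0.2313, 0.178) tool mm [ 414.8 -212.5   19.9]
(0.4408, 0.2313, 0.078) tool mm [ -0.    0.1 100. ]
```

```bash
python3 -m creep '0.015 -0.008 0 0;0.03 -0.015 0 0;0.045 -0.023 0 0;0.045 -0.023 0 0;0.045 -0.023 0 0;0.045 -0.023 0 0;0.045 -0.023 0 0;0.045 -0.023 0 0;0.04 -0.0205 0 0;0.03 -0.0155 0 0' 1 >/dev/null
python3 -m creep '0.02 -0.01 0 0;0.008 -0.005 0.01 0;0.002 -0.001 0.02 0;0 0 0.03 0;0 0 0.02 0;0 0 0.01 0;0 0 0 0;0 0 0 0'
python3 - <<'E'
from h import *
go((.4408,.2313,.0775))
b=robot.snapshot("side"); print([(round(d["p"],2),np.round(d["at"],3)) for d in robot.spot_point(b,"cam0")])
E
```

```text
clock: 39.67
tool_pos: [0.4413, 0.2314, 0.1088]
tool_rot: [0.0, 0.749, 0.663, 0.001]
ft_force: [1.0, -0.4, 0.2]
finger_gap: 0.0916
finger_force: 0.0
t 39.67 tcp [0.4413 0.2314 0.1088] yaw 83.0 gap 0.0916 ff 0.0 F [ 1.  -0.4  0.2]
(0.4408, 0.2313, 0.0775) tool mm [-0.1 -0.5 31.3]
[(0.75, array([0.439, 0.232, 0.001])), (0.66, array([0.439, 0.342, 0.001])), (0.51, array([ 0.589, -0.303,  0.003]))]
```

```bash
python3 -m creep '0 -0.0005 0.014 0;0 0 0.011 0;0 0 0.006 0;0 0 0 0' >/dev/null
python3 -m creep '0 0 0 0;0 0 0 0;0 0 0 0;0 0 0 0;0 0 0 0;0 0 0 0' 0.3
python3 -m creep '0 0 -0.005 0;0 0 -0.015 0;0 0 -0.03 0;0 0 -0.03 0;0 0 -0.02 0;0 0 0 0;0 0 0 0'
python3 - <<'E'
from h import *
go((.633,.0765,.178),(.633,.0765,.0495))
E
```

```text
clock: 41.02
tool_pos: [0.4404, 0.2314, 0.0772]
tool_rot: [0.0, 0.749, 0.663, 0.0]
ft_force: [-0.7, -0.9, 0.3]
finger_gap: 0.0433
finger_force: 30.0
clock: 41.9
tool_pos: [0.44, 0.2313, 0.1768]
tool_rot: [-0.0, 0.749, 0.663, -0.0]
ft_force: [0.2, -0.3, -0.7]
finger_gap: 0.0432
finger_force: 30.0
t 41.9 tcp [0.44   0.2313 0.1768] yaw 83.0 gap 0.0432 ff 30.0 F [ 0.2 -0.3 -0.7]
(0.633, 0.0765, 0.178) tool mm [-130.2  210.4   -1.2]
(0.633, 0.0765, 0.0495) tool mm [1.000e-01 1.000e-01 1.285e+02]
```

```bash
python3 -m creep '-0.01 0.016 0 0;-0.02 0.032 0 0;-0.025 0.041 0 0;-0.025 0.041 0 0;-0.025 0.04 0 0;-0.017 0.027 0 0;-0.007 0.011 0 0;-0.001 0.0025 0 0;0 0 0.01 0;0 0 0.02 0'>/dev/null
python3 -m creep '0 0 0.03 0;0 0 0.03 0;0 0 0.02 0;0 0 0.01 0;0 0 0.004 0;0 0 0.001 0;0 0 0 0;0 0 0 0'
python3 -c "
from h import *
go((.633,.0765,.0495))"
```

```text
clock: 44.15
tool_pos: [0.6339, 0.0768, 0.0528]
tool_rot: [0.0, 0.749, 0.663, 0.0]
ft_force: [-0.9, -0.5, -1.1]
finger_gap: 0.0431
finger_force: 30.0
t 44.15 tcp [0.6339 0.0768 0.0528] yaw 83.0 gap 0.0431 ff 30.0 F [-0.9 -0.5 -1.1]
(0.633, 0.0765, 0.0495) tool mm [-0.4 -0.8  3.3]
```

```bash
python3 -m creep '0 -0.001 0.001 0;0 0 0.001 0;0 0 0.001 0;0 0 0 0;0 0 0 0'; python3 -m creep '0 0 0 0;0 0 0 0;0 0 0 0;0 0 0 0' 0.54
python3 -m creep '0 0 -0.005 0;0 0 -0.015 0;0 0 -0.03 0;0 0 -0.03 0;0 0 -0.04 0;0.01 -0.016 0 0;0.02 -0.032 0 0;0.025 -0.041 0 0;0.025 -0.041 0 0;0.025 -0.04 0 0'>/dev/null
python3 -m creep '0.017 -0.027 0 0;0.007 -0.011 0 0;0.001 -0.0015 0 0;0 0 0 0;0 0 0 0' 0.9 >/dev/null
python3 - <<'E'
from h import *
a=robot.snapshot("top"); b=robot.snapshot("side")
for o in caps(a,b,[(.633,.076,.05),(.4385,.3403,.081)]): print(*o)
print([(round(d["p"],2),np.round(d["at"],3)) for d in robot.spot_point(b,"cam0")])
cv2.imwrite("pics/z6.png",np.hstack([cv2.resize(s["frame"][y:y+100,x:x+100],(400,400),interpolation=cv2.INTER_CUBIC) for s,y,x in ((b,190,205),(a,150,210))])[:,:,::-1])
go((.4402,.2313,.063))
E
```

```text
clock: 44.78
tool_pos: [0.6325, 0.0769, 0.0492]
tool_rot: [0.0, 0.749, 0.663, -0.0]
ft_force: [0.6, 0.2, -0.6]
finger_gap: 0.0434
finger_force: 30.0
clock: 45.28
tool_pos: [0.6325, 0.0769, 0.0492]
tool_rot: [0.0, 0.749, 0.663, -0.0]
ft_force: [0.7, 0.3, -0.3]
finger_gap: 0.0496
finger_force: 0.0
[0.6167 0.0749 0.096 ] [ 0.8 12.2] 0.74
[0.4337 0.3435 0.0854] [4.  0.3] 4.51
[(0.82, array([ 0.438,  0.233, -0.   ])), (0.76, array([0.444, 0.342, 0.003])), (0.63, array([ 0.59 , -0.298,  0.004])), (0.46, array([ 0.774,  0.077, -0.003])), (0.33, array([ 0.657,  0.363, -0.001]))]
t 47.3 tcp [0.4408 0.231  0.169 ] yaw 83.0 gap 0.083 ff 0.0 F [ 1.1 -0.2 -0.6]
(0.4402, 0.2313, 0.063) tool mm [  0.3  -0.6 106. ]
```

View pics/z6.png

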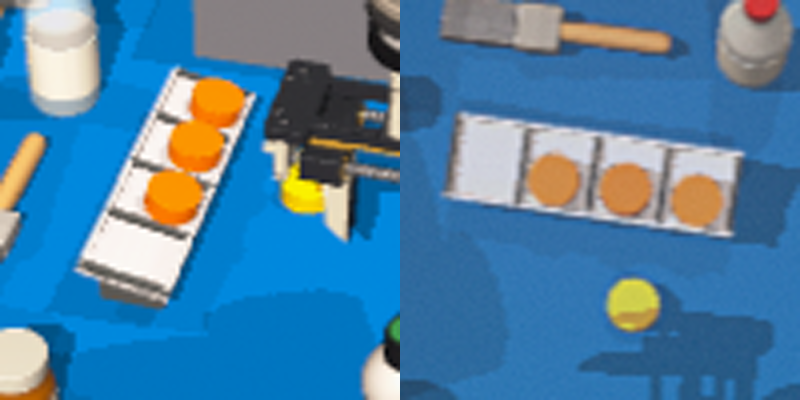

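Three caps lie in their own compartments, clear of the dividers (right crop 553,180; 625,188; 697,200). Now camera C.

```bash
python3 -m creep '0 -0.0005 0.02 0;0 0 0.03 0;0 0 0.025 0;0 0 0.018 0;0 0 0.009 0;0 0 0.004 0;0 0 0 0'
python3 -m creep '0 0 0 0;0 0 0 0;0 0 0 0;0 0 0 0;0 0 0 0;0 0 0 0' 0.2
python3 -m creep '0 0 -0.005 0;0 0 -0.015 0;0 0 -0.03 0;0 0 -0.03 0;0 0 -0.03 0;0 0 -0.03 0;0 0 0 0'
python3 - <<'E'
from h import *
go((.4973,-.2931,.203),(.4973,-.2931,.0707))
E
```

```text
clock: 48.18
tool_pos: [0.4401, 0.2315, 0.0634]
tool_rot: [0.0, 0.749, 0.663, 0.0]
ft_force: [-0.0, 0.2, -0.3]
finger_gap: 0.0826
finger_force: 0.0
clock: 48.92
tool_pos: [0.4399, 0.2315, 0.0631]
tool_rot: [0.0, 0.749, 0.663, -0.0]
ft_force: [-0.5, -0.4, 0.1]
finger_gap: 0.0314
finger_force: 30.0
clock: 49.8
tool_pos: [0.4411, 0.2319, 0.206]
tool_rot: [0.001, 0.749, 0.663, 0.003]
ft_force: [0.3, 0.2, -2.2]
finger_gap: 0.0314
finger_force: 30.0
t 49.8 tcp [0.4411 0.2319 0.206 ] yaw 83.0 gap 0.0314 ff 30.0 F [ 0.3  0.2 -2.2]
(0.4973, -0.2931, 0.203) tool mm [-514.3  119.4    2.4]
(0.4973, -0.2931, 0.0707) tool mm [ -0.3  -0.7 132.3]
```

```bash
python3 -m creep '-0.016 0.004 0 0;-0.03 0.007 0 0;-0.045 0.0105 0 0;-0.045 0.0105 0 0;-0.045 0.0105 0 0;-0.045 0.0105 0 0;-0.045 0.0105 0 0;-0.045 0.0105 0 0;-0.045 0.0105 0 0;-0.045 0.0105 0 0'>/dev/null
python3 -m creep '-0.045 0.0105 0 0;-0.035 0.008 0 0;-0.02 0.004 0 0;-0.008 0.002 0 0;0 0 0 0;0 0 0 0;0 0 0.01 0;0 0 0.02 0;0 0 0 0'
python3 -c "
from h import *
go((.4973,-.2931,.0707))"
```

```text
clock: 52.18
tool_pos: [0.4953, -0.292, 0.1715]
tool_rot: [-0.002, 0.749, 0.663, -0.0]
ft_force: [0.0, 0.0, -2.2]
finger_gap: 0.0314
finger_force: 30.0
t 52.17 tcp [ 0.4953 -0.292   0.1715] yaw 83.1 gap 0.0314 ff 30.0 F [ 0.   0.  -2.2]
(0.4973, -0.2931, 0.0707) tool mm [ -1.1   2.5 100.7]
```

```bash
python3 -m creep '-0.001 0.001 0.015 0;0 0.001 0.02 0;0 0 0.02 0;0 0 0.015 0;0 0 0.012 0;0 0 0.008 0;0 0 0.005 0;0 0 0.002 0;0 0 0.001 0;0 0 0 0'
python3 -m creep '0 0 0.001 0;0 0 0.001 0;0 0 0.001 0;0 0 0 0;0 0 0 0'; python3 -m creep '0 0 0 0;0 0 0 0;0 0 0 0;0 0 0 0' 0.43
python3 -m creep '0 0 -0.005 0;0 0 -0.015 0;0 0 -0.025 0;0 0 -0.03 0;0 0 -0.03 0;0 0 -0.02 0;0 0 0 0'
python3 - <<'E'
from h import *
a=robot.snapshot("top"); b=robot.snapshot("side")
for o in caps(a,b,[(.4385,.3403,.081)]): print(*o)
print([(round(d["p"],2),np.round(d["at"],3)) for d in robot.spot_point(b,"cam0")])
go((.4387,.3403,.178),(.4387,.3403,.0775))
E
```

```text
clock: 53.42
tool_pos: [0.4981, -0.2946, 0.0755]
tool_rot: [0.0, 0.749, 0.663, 0.0]
ft_force: [0.4, -0.2, -1.7]
finger_gap: 0.0314
finger_force: 30.0
clock: 54.05
tool_pos: [0.498, -0.2945, 0.0722]
tool_rot: [0.0, 0.749, 0.663, -0.0]
ft_force: [0.2, 0.4, -1.1]
finger_gap: 0.031
finger_force: 30.0
clock: 54.55
tool_pos: [0.498, -0.2945, 0.0723]
tool_rot: [0.0, 0.749, 0.663, -0.0]
ft_force: [0.4, 0.2, 0.7]
finger_gap: 0.0393
finger_force: 0.0
clock: 55.42
tool_pos: [0.4988, -0.2951, 0.1998]
tool_rot: [0.002, 0.749, 0.663, 0.0]
ft_force: [-0.6, -0.3, -0.5]
finger_gap: 0.0399
finger_force: 0.0
[0.4386 0.3406 0.0818] [0.2 0.1] 0.0
[(0.86, array([ 0.44 ,  0.34 , -0.002])), (0.42, array([ 0.59 , -0.301,  0.005]))]
t 55.58 tcp [ 0.4976 -0.2942  0.1966] yaw 83.0 gap 0.0396 ff 0.0 F [ 0.4 -0.4  1.1]
(0.4387, 0.3403, 0.178) tool mm [ 622.6 -135.4   19.1]
(0.4387, 0.3403, 0.0775) tool mm [-1.000e-01  1.000e-01  1.005e+02]
```

```bash
python3 -m creep '0.015 -0.003 0 0;0.03 -0.0065 0 0;0.045 -0.01 0 0;0.045 -0.01 0 0;0.045 -0.01 0 0;0.045 -0.01 0 0;0.045 -0.01 0 0;0.045 -0.01 0 0;0.045 -0.01 0 0;0.045 -0.01 0 0' 1 >/dev/null
python3 -m creep '0.045 -0.01 0 0;0.045 -0.01 0 0;0.045 -0.01 0 0;0.035 -0.0075 0 0;0.025 -0.0055 0 0;0.015 -0.003 0 0;0.005 -0.0015 0 0;0.002 0 0.02 0;0 0 0.02 0;0 0 0 0'
python3 - <<'E'
from h import *
go((.4387,.3405,.0775))
E
```

```text
clock: 58.08
tool_pos: [0.4366, 0.3383, 0.1558]
tool_rot: [-0.0, 0.749, 0.663, -0.002]
ft_force: [0.5, 0.1, 0.3]
finger_gap: 0.0917
finger_force: 0.0
t 58.08 tcp [0.4366 0.3383 0.1558] yaw 83.0 gap 0.0917 ff 0.0 F [0.5 0.1 0.3]
(0.4387, 0.3405, 0.0775) tool mm [ 2.6  2.  78.3]
```

```bash
python3 -m creep '0.002 0.002 0.02 0;0 0 0.02 0;0 0 0.02 0;0 0 0.012 0;0 0 0.0055 0;0 0 0 0;0 0 0 0'
python3 -m creep '0 0 0 0;0 0 0 0;0 0 0 0;0 0 0 0;0 0 0 0;0 0 0 0' 0.3
python3 -m creep '0 0 -0.005 0;0 0 -0.015 0;0 0 -0.03 0;0 0 -0.03 0;0 0 -0.02 0;0 0 0 0;0 0 0 0'
python3 - <<'E'
from h import *
go((.641,.136,.178),(.641,.136,.0495))
b=robot.snapshot("side"); print([(round(d["p"],2),np.round(d["at"],3)) for d in robot.spot_point(b,"cam0")])
E
```

```text
clock: 58.95
tool_pos: [0.4401, 0.3415, 0.0804]
tool_rot: [0.0, 0.749, 0.663, 0.001]
ft_force: [0.1, -0.3, -0.2]
finger_gap: 0.0918
finger_force: 0.0
clock: 59.7
tool_pos: [0.4397, 0.3413, 0.0796]
tool_rot: [0.0, 0.749, 0.663, -0.0]
ft_force: [-0.7, -0.8, 0.3]
finger_gap: 0.0428
finger_force: 30.0
clock: 60.58
tool_pos: [0.4394, 0.3411, 0.1793]
tool_rot: [-0.0, 0.749, 0.663, -0.0]
ft_force: [-1.1, -0.3, -0.8]
finger_gap: 0.0429
finger_force: 30.0
t 60.58 tcp [0.4394 0.3411 0.1793] yaw 83.0 gap 0.0429 ff 30.0 F [-1.1 -0.3 -0.8]
(0.641, 0.136, 0.178) tool mm [-179.1  225.     1.3]
(0.641, 0.136, 0.0495) tool mm [1.000e-01 1.000e-01 1.285e+02]
[(0.6, array([ 0.44 ,  0.34 , -0.001])), (0.59, array([ 0.588, -0.302,  0.008]))]
```

```bash
python3 -m creep '-0.012 0.015 0 0;-0.024 0.03 0 0;-0.032 0.04 0 0;-0.032 0.04 0 0;-0.032 0.04 0 0;-0.025 0.032 0 0;-0.014 0.018 0 0;-0.006 0.007 0 0;-0.002 0.002 0.01 0;0 0 0.02 0'>/dev/null
python3 -m creep '0 0 0.03 0;0 0 0.03 0;0 0 0.02 0;0 0 0.01 0;0 0 0.003 0;0 0 0 0;0 0 0 0'
python3 -c "
from h import *
go((.641,.136,.0515))"
```

```text
clock: 62.8
tool_pos: [0.6408, 0.1365, 0.0577]
tool_rot: [0.001, 0.749, 0.663, 0.001]
ft_force: [0.8, 1.4, 0.2]
finger_gap: 0.0429
finger_force: 30.0
t 62.8 tcp [0.6408 0.1365 0.0577] yaw 83.0 gap 0.0429 ff 30.0 F [0.8 1.4 0.2]
(0.641, 0.136, 0.0515) tool mm [-0.5  0.2  6.2]
```

```bash
python3 -m creep '0 0 0.002 0;0 0 0.002 0;0 0 0.001 0;0 0 0.001 0;0 0 0 0;0 0 0 0'; python3 -m creep '0 0 0 0;0 0 0 0;0 0 0 0;0 0 0 0' 0.54
python3 -m creep '0 0 -0.005 0;0 0 -0.015 0;0 0 -0.03 0;0 0 -0.03 0;0 0 -0.04 0;0.012 -0.015 0 0;0.024 -0.03 0 0;0.032 -0.04 0 0;0.032 -0.04 0 0;0.032 -0.04 0 0'>/dev/null
python3 -m creep '0.025 -0.032 0 0;0.014 -0.018 0 0;0.006 -0.008 0 0;0.002 -0.001 0 0;0 0 0 0;0 0 0 0' 0.9 >/dev/null
python3 - <<'E'
from h import *
a=robot.snapshot("top"); b=robot.snapshot("side")
print([(round(d["p"],2),np.round(d["at"],3)) for d in robot.spot_point(b,"cam0")])
cv2.imwrite("pics/z7.png",np.hstack([cv2.resize(s["frame"][y:y+100,x:x+w],(4*w,400),interpolation=cv2.INTER_CUBIC) for s,y,x,w in ((b,190,205,60),(a,150,210,90))])[:,:,::-1])
go((.4397,.3412,.063))
E
```

```text
clock: 63.55
tool_pos: [0.6403, 0.1364, 0.0507]
tool_rot: [0.0, 0.749, 0.663, -0.0]
ft_force: [0.5, -0.0, 0.6]
finger_gap: 0.043
finger_force: 30.0
clock: 64.05
tool_pos: [0.6403, 0.1364, 0.0507]
tool_rot: [0.0, 0.749, 0.663, -0.0]
ft_force: [0.1, 0.3, 0.0]
finger_gap: 0.0494
finger_force: 0.0
[(0.92, array([0.439, 0.342, 0.002])), (0.6, array([0.656, 0.36 , 0.   ])), (0.46, array([ 0.588, -0.302,  0.005]))]
t 66.2 tcp [0.4401 0.3408 0.1706] yaw 83.0 gap 0.0825 ff 0.0 F [ 0.9  0.6 -0.3]
(0.4397, 0.3412, 0.063) tool mm [  0.3  -0.4 107.6]
```

View pics/z7.png

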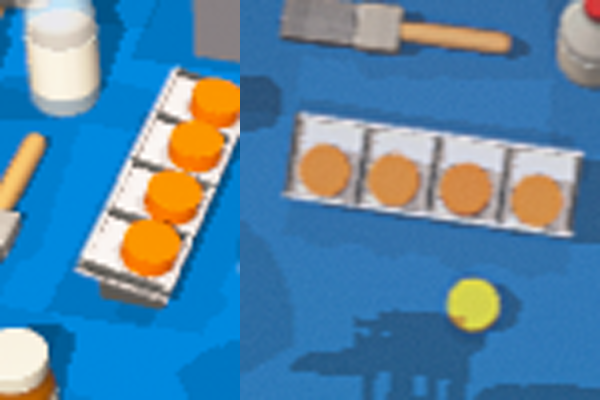

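All four caps lie in the four compartments (right crop 325–540, around row 180). Now camera D goes to the last well (0.505, -0.1975).

```bash
python3 -m creep '0 -0.0005 0.02 0;0 0 0.03 0;0 0 0.025 0;0 0 0.018 0;0 0 0.01 0;0 0 0.0045 0;0 0 0 0'
python3 -m creep '0 0 0 0;0 0 0 0;0 0 0 0;0 0 0 0;0 0 0 0;0 0 0 0' 0.2
python3 -m creep '0 0 -0.005 0;0 0 -0.015 0;0 0 -0.03 0;0 0 -0.03 0;0 0 -0.03 0;0 0 -0.03 0;0 0 0 0'
python3 - <<'E'
from h import *
go((.505,-.1975,.203),(.505,-.1975,.0707))
E
```

```text
clock: 67.08
tool_pos: [0.4394, 0.3414, 0.0634]
tool_rot: [0.0, 0.749, 0.663, 0.0]
ft_force: [-0.8, -0.1, 0.9]
finger_gap: 0.0826
finger_force: 0.0
clock: 67.82
tool_pos: [0.4393, 0.3413, 0.0632]
tool_rot: [0.0, 0.749, 0.663, 0.0]
ft_force: [0.5, 0.1, -0.2]
finger_gap: 0.031
finger_force: 30.0
clock: 68.7
tool_pos: [0.4403, 0.3421, 0.2063]
tool_rot: [0.001, 0.749, 0.663, 0.003]
ft_force: [-0.3, 0.0, -0.9]
finger_gap: 0.0313
finger_force: 30.0
t 68.7 tcp [0.4403 0.3421 0.2063] yaw 83.0 gap 0.0313 ff 30.0 F [-0.3  0.  -0.9]
(0.505, -0.1975, 0.203) tool mm [-527.8  129.6    2. ]
(0.505, -0.1975, 0.0707) tool mm [ -0.5  -0.7 132.3]
```

```bash
python3 -m creep '-0.016 0.004 0 0;-0.03 0.0075 0 0;-0.045 0.011 0 0;-0.045 0.011 0 0;-0.045 0.011 0 0;-0.045 0.011 0 0;-0.045 0.011 0 0;-0.045 0.011 0 0;-0.045 0.011 0 0;-0.045 0.011 0 0'>/dev/null
python3 -m creep '-0.045 0.011 0 0;-0.04 0.01 0 0;-0.025 0.006 0 0;-0.012 0.003 0 0;0 0 0 0;0 0 0 0;0 0 0.01 0;0 0 0.02 0;0 0 0 0'
python3 -c "
from h import *
go((.505,-.1975,.0707))"
```

```text
clock: 71.08
tool_pos: [0.5027, -0.1972, 0.1715]
tool_rot: [-0.002, 0.748, 0.663, -0.001]
ft_force: [-0.6, -0.2, -1.5]
finger_gap: 0.0311
finger_force: 30.0
t 71.08 tcp [ 0.5027 -0.1972  0.1715] yaw 83.1 gap 0.0311 ff 30.0 F [-0.6 -0.2 -1.5]
(0.505, -0.1975, 0.0707) tool mm [ -0.2   2.7 100.8]
```

```bash
python3 -m creep '0 0.002 0.015 0;0 0 0.02 0;0 0 0.02 0;0 0 0.015 0;0 0 0.012 0;0 0 0.008 0;0 0 0.005 0;0 0 0.002 0;0 0 0.001 0;0 0 0 0'
python3 -m creep '0 0 0.001 0;0 0 0.001 0;0 0 0.001 0;0 0 0 0;0 0 0 0'; python3 -m creep '0 0 0 0;0 0 0 0;0 0 0 0;0 0 0 0' 0.43
python3 -m creep '0 0 -0.005 0;0 0 -0.015 0;0 0 -0.025 0;0 0 -0.03 0;0 0 -0.03 0;0 0 -0.02 0;0 0 0 0'
python3 - <<'E'
from h import *
go((.52,.09,.197))
E
```

```text
clock: 72.32
tool_pos: [0.5058, -0.1988, 0.0755]
tool_rot: [0.0, 0.749, 0.663, 0.0]
ft_force: [0.2, -0.9, -2.2]
finger_gap: 0.0314
finger_force: 30.0
clock: 72.95
tool_pos: [0.5057, -0.1987, 0.0722]
tool_rot: [0.0, 0.749, 0.663, -0.0]
ft_force: [0.6, 0.6, -1.6]
finger_gap: 0.0312
finger_force: 30.0
clock: 73.45
tool_pos: [0.5057, -0.1987, 0.0723]
tool_rot: [0.0, 0.749, 0.663, 0.0]
ft_force: [0.1, -0.6, 0.0]
finger_gap: 0.0395
finger_force: 0.0
clock: 74.32
tool_pos: [0.5065, -0.1992, 0.1997]
tool_rot: [0.002, 0.749, 0.663, 0.001]
ft_force: [-0.0, 0.5, 0.1]
finger_gap: 0.0398
finger_force: 0.0
t 74.33 tcp [ 0.5065 -0.1992  0.1997] yaw 83.0 gap 0.0398 ff 0.0 F [-0.   0.5  0.1]
(0.52, 0.09, 0.197) tool mm [288.7 -21.7   2. ]
```

```bash
python3 -m creep '0.02 0 0 0;0.04 0 0 0;0.05 0 0 0;0.05 0 0 0;0.05 0 0 0;0.04 0 0 0;0.02 0 0 0;0.01 0 0 0;0 0 0 0;0 0 0 0' 0 >/dev/null
python3 - <<'E'
from h import *
a=robot.snapshot("top"); b=robot.snapshot("side")
cv2.imwrite("pics/z8.png",np.hstack([cv2.resize(s["frame"][y:y+100,x:x+100],(400,400),interpolation=cv2.INTER_CUBIC) for s,y,x in ((b,130,240),(a,180,300))])[:,:,::-1])
def green(s,p):
    hsv=cv2.cvtColor(s["frame"],cv2.COLOR_RGB2HSV); m=cv2.inRange(hsv,(45,120,40),(80,255,255))
    n,l,st,c=cv2.connectedComponentsWithStats(m); return [(c[i].round(1),st[i,4]) for i in range(1,n) if st[i,4]>10]
for s in (a,b):
    print(proj(s,[.42,-.244,.072]).round(1),[g for g in green(s,0) if np.hypot(*(g[0]-proj(s,[.42,-.244,.072])[0]))<60])
    print([(round(d["p"],2),np.round(d["at"],4)) for d in robot.spot_point(s,"start_top")])
    print([(round(d["p"],2),np.round(d["at"],3)) for d in robot.spot_point(s,"cam0")])
go()
E
```

```text
[[346.7 258.2]] [(array([345.4, 258.8]), np.int32(82))]
[(0.39, array([ 0.4202, -0.2436,  0.0706]))]
[(0.86, array([ 0.5  , -0.296,  0.007])), (0.69, array([ 0.592, -0.303,  0.007])), (0.67, array([ 0.606, -0.207,  0.005])), (0.64, array([ 0.507, -0.204,  0.006])), (0.51, array([0.386, 0.5  , 0.003]))]
[[320.7 179.7]] [(array([300.9, 165.5]), np.int32(19)), (array([321. , 181.3]), np.int32(53)), (array([319.2, 191.9]), np.int32(19))]
[(0.6, array([ 0.42  , -0.2392,  0.0713]))]
[]
t 75.88 tcp [0.5397 0.0787 0.1972] yaw 83.0 gap 0.0003 ff 0.0 F [-0.2  0.5 -0.3]
```

View pics/z8.png

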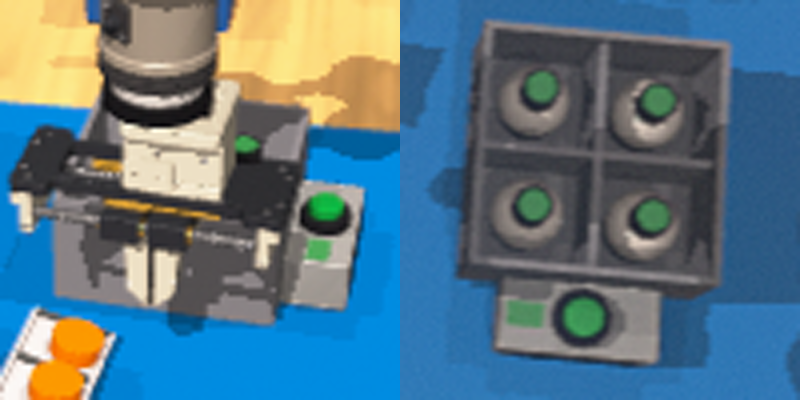

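All four cameras stand upright, one per well (right crop 541,88; 657,100; 533,205; 652,215). The button at (583,315) is still up. Now over to the button with the fingers closed.

```bash
python3 -m creep '-0.02 -0.005 0 0;-0.04 -0.01 0 0;-0.045 -0.012 0 0;-0.045 -0.012 0 0;-0.045 -0.012 0 0;-0.045 -0.012 0 0;-0.04 -0.008 0 0;-0.03 -0.006 0 0;-0.015 -0.003 0 0;-0.005 0 0 0' 0 >/dev/null
python3 -m creep '0 0 0 0;0 0 0.02 0;0 0 0.03 0;0 0 0.02 0;0 0 0 0;0 0 0 0' 
python3 -c "
from h import *
go((.420,-.242,.08))"
```

```text
clock: 77.88
tool_pos: [0.4208, -0.2384, 0.128]
tool_rot: [0.001, 0.748, 0.663, 0.0]
ft_force: [-0.4, 0.6, -0.8]
finger_gap: 0.0005
finger_force: 0.0
t 77.88 tcp [ 0.4208 -0.2384  0.128 ] yaw 83.1 gap 0.0005 ff 0.0 F [-0.4  0.6 -0.8]
(0.42, -0.242, 0.08) tool mm [-3.6 -0.4 48. ]
```

```bash
python3 -m creep '-0.004 0 0.02 0;0 0 0.015 0;0 0 0.01 0;0 0 0.003 0;0 0 0 0'
python3 -m creep '0 0 0.002 0;0 0 0.002 0;0 0 0.002 0;0 0 0.002 0;0 0 0.001 0;0 0 0 0;0 0 0 0'
```

```text
clock: 78.5
tool_pos: [0.42, -0.2427, 0.0796]
tool_rot: [0.0, 0.749, 0.663, 0.0]
ft_force: [0.7, 0.2, 0.1]
finger_gap: 0.0009
finger_force: 0.0
clock: 79.38
tool_pos: [0.4197, -0.2426, 0.0703]
tool_rot: [0.0, 0.749, 0.663, -0.0]
ft_force: [-0.3, 0.1, 2.6]
finger_gap: 0.0004
finger_force: 1.2
```

```bash
python3 -m creep '0 0 0.002 0;0 0 0.002 0;0 0 0.001 0;0 0 0 0;0 0 0 0'
python3 -m creep '0 0 0.001 0;0 0 0.001 0;0 0 0 0;0 0 0 0'
```

```text
clock: 80.0
tool_pos: [0.4198, -0.2427, 0.0661]
tool_rot: [0.0, 0.749, 0.663, 0.0]
ft_force: [-3.2, 1.7, 12.8]
finger_gap: 0.0002
finger_force: 6.6
clock: 80.5
tool_pos: [0.4199, -0.2428, 0.0657]
tool_rot: [0.001, 0.749, 0.663, 0.0]
ft_force: [-6.9, 4.8, 30.1]
finger_gap: 0.0005
finger_force: 15.1
```

The force rises steeply, so the button has bottomed out. Release and check.

```bash
python3 -m creep '0 0 -0.005 0;0 0 -0.015 0;0 0 -0.03 0;0 0 -0.04 0;0 0 -0.04 0;0.03 0 0 0;0.04 0 0 0;0.04 0 0 0;0.04 0 0 0;0.03 0 0 0'
python3 -m creep '0.04 0 0 0;0.03 0 0 0;0.01 0 0 0;0 0 0 0;0 0 0 0;0 0 0 0'
python3 - <<'E'
from h import *
a=robot.snapshot("top"); b=robot.snapshot("side")
cv2.imwrite("pics/z9.png",cv2.resize(a["frame"][120:330,100:420],(800,525),interpolation=cv2.INTER_CUBIC)[:,:,::-1])
print([(round(d["p"],2),np.round(d["at"],4)) for s in (a,b) for d in robot.spot_point(s,"start_top")])
E
```

```text
clock: 81.75
tool_pos: [0.4415, -0.0624, 0.1928]
tool_rot: [-0.0, 0.749, 0.663, -0.0]
ft_force: [0.8, -0.7, 0.2]
finger_gap: 0.0005
finger_force: 0.0
clock: 82.5
tool_pos: [0.4512, 0.0146, 0.1932]
tool_rot: [0.0, 0.749, 0.662, -0.0]
ft_force: [0.2, 0.4, -0.7]
finger_gap: 0.0007
finger_force: 0.0
[(0.49, array([ 0.4224, -0.2454,  0.0697])), (0.69, array([0.6319, 0.0767, 0.0481])), (0.41, array([ 0.4217, -0.2407,  0.0722]))]
```

View pics/z9.png

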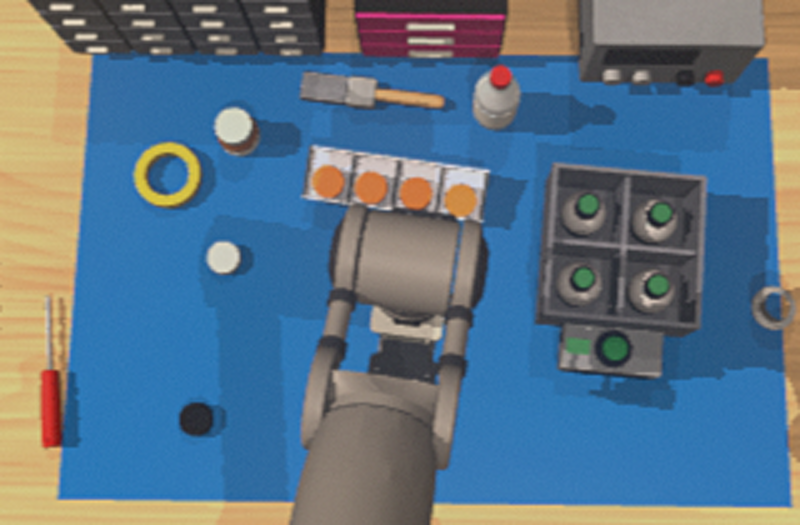

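The four caps are racked (px 328–460, around row 190), the four cameras stand in their wells (580–660, rows 205–285), the button (614,348) is up, and the bystanders haven't moved. Handing in.

```bash
python3 -c "
from station import robot
print(robot.hand_in())"
```

```text
the job is handed in; nothing more can be done
None
```

All four caps are flat in the rack, all four cameras stand upright in their wells, the start button was pressed fully and let go, and the job is handed in; no verdict was returned.

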